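# Spacer check against the socketed camera adapter

## Task

Lock the camera adapter in the bayonet socket by pressing the sprung lever down until its latch holds it, then check the spacer set with the touch probe from the stand: touch its tip gently and steadily for half a second inside the marked circle on the adapter's flange, then inside the circle of every aluminium spacer ring on the shelf, thinnest first and thickest last, and finally on the adapter's circle once more to close the check. Put the probe back in its stand, lay all those spacers flat in the grey tray with their marks up, and leave the lever latched, the adapter in its socket and everything else where it is.

Things in the scene. Friction and masses are not known exactly. Their poses are not given: they have to be found in the camera images.
- socket_block: Aluminium block with the bayonet socket, 42 mm high, screwed down. Origin on the socket axis at shelf level; it spans x -60 to 60, y -50 to 72 mm. A sprung steel lever lies over its y = 60 edge: hinge at x = 45, 62 mm up, thumb pad beyond the -x edge. Latch housing with a bevelled spring bolt at x = -50, y = 20 to 44, up to 87 mm high.
- lock_lever (a joint): Angle of the lock lever in rad: 0 standing up (thumb pad about 110 mm above the shelf), 0.35 level and caught under the latch bolt, 0.37 its lower stop. A spring pushes it back up to 0 unless the bolt has caught it. Pressing the pad right down takes about 10 N; let go, the caught lever stays at 0.35.
- lever_pad (a point): Centre of the top face of the lever's round black thumb pad, 30 mm across, 130 mm from the hinge. Pressed fully, it goes down by about 45 mm and some 10 mm away from the hinge, to about 66 mm above the shelf.
- adapter: Silver camera adapter sitting loosely in the socket, 80 mm flange 7 mm thick, with a 54 mm barrel 16 mm high on top of it and a 48 mm spigot down in the socket. Origin on its axis at the flange's underside, which lies on the block's top (42 mm above the shelf). It stays in the socket throughout.
- adapter_mark (a point): Centre of the 12 mm black-filled engraved circle with a bright centre dot, on the top of the adapter's flange, 33.5 mm from its axis, 49 mm above the shelf.
- probe: Hand touch probe standing upright in its stand. Origin on its axis at the underside of its black 34 mm collar (6 mm thick); z points up the handle. Above the collar a round grey handle, 18 mm across, from 6 to 72 mm above the origin; below it a 12 mm steel nose and a thin sprung stylus with a 6 mm white ball; overall 70 mm from collar to tip. About 70 g.
- probe_tip (a point): Lowest point of the stylus ball, 70 mm below the probe's origin on its axis when the stylus is not pressed.
- stylus (a joint): How far the sprung stylus is pushed into the probe, m: 0 free, 0.010 end of its travel. About 1.3 N starts it, 3.8 N at the end of travel; beyond that it is rigid.
- probe_stand: Fixed stand of the probe: a 72 mm dark foot 10 mm high and an aluminium tube 46 mm across, open at the top, bore 26 mm, top rim 85 mm above the shelf. The probe stands in it tip down, its collar resting on the rim. Origin on the axis at shelf level.
- tray: Fixed shallow grey plastic tray, 270 mm (its x) x 145 mm (its y), 18 mm high, walls and floor 5 mm thick. Origin under its centre at shelf level.
- spacer_1: The thinnest spacer ring (absent in some runs), 15 mm thick, plain aluminium, 62 mm outside, 34 mm bore, about 86 g. Lies flat with its marked face up; origin on its axis at its underside, z up, the mark in its +x direction.
- mark_1 (a point): Centre of the 12 mm black-filled engraved circle with a bright centre dot on the top face of the 15 mm ring, 24 mm from its axis.
- spacer_2: The second thinnest spacer ring (absent in some runs), 24 mm thick, plain aluminium, 62 mm outside, 34 mm bore, about 137 g. Lies flat with its marked face up; origin on its axis at its underside, z up, the mark in its +x direction.
- mark_2 (a point): Centre of the 12 mm black-filled engraved circle with a bright centre dot on the top face of the 24 mm ring, 24 mm from its axis.
- spacer_3: The second thickest spacer ring (absent in some runs), 33 mm thick, plain aluminium, 62 mm outside, 34 mm bore, about 188 g. Lies flat with its marked face up; origin on its axis at its underside, z up, the mark in its +x direction.
- mark_3 (a point): Centre of the 12 mm black-filled engraved circle with a bright centre dot on the top face of the 33 mm ring, 24 mm from its axis.
- spacer_4: The thickest spacer ring (absent in some runs), 44 mm thick, plain aluminium, 62 mm outside, 34 mm bore, about 251 g. Lies flat with its marked face up; origin on its axis at its underside, z up, the mark in its +x direction.
- mark_4 (a point): Centre of the 12 mm black-filled engraved circle with a bright centre dot on the top face of the 44 mm ring, 24 mm from its axis.
- reducer: Bystander: gold anodized reducer ring, stepped, 56 mm across and 24 mm high, without any mark. Origin under its centre.
- eyepiece: Bystander: black twist-lock eyepiece standing up, 48 mm across, 74 mm high. Origin under its centre.
- cap: Bystander: grey plastic dust cap, 62 mm across, 13 mm high. Origin under its centre.
- laser: Bystander: upright laser collimator, 42 mm across, 95 mm high. Origin under its centre.
- fluid: Bystander: small clear bottle of cleaning fluid, 44 mm across, 100 mm high. Origin under its centre.
Not all that is in view belongs to the job. What is shaped like the spacer_1 but turquoise is not meant.

How it is judged:
By the outcome, as a careful person would: the job done as asked, in the order asked, and still so for the second after the job is handed in, with the robot touching nothing.
Of spacer_1, spacer_2, spacer_3, spacer_4 only 2 to 3 are there at a start; the rules pass over those that are not, and their reading is None.
At some moment in a run one of spacer_1, spacer_2, spacer_3, spacer_4 may be knocked a few centimetres aside while the robot is not near it.
It also fails if it takes over 208 s, if anything falls off the work surface, if the arm or the gripper's body presses on something with over 40 N, if the wrist force passes 120 N, or if a joint passes its speed limit or range.

## Robot

A 6-joint arm with a two-finger parallel gripper is mounted at the origin on the work surface. World frame = base frame: x ahead of the robot, y to its left, z up, the work surface at z = 0. Lengths are in mm, angles in rad, forces in N, time in s.
With the tool pointing down it reaches from about 350 to 725 mm from the base axis. Payload 4.3 kg.
Tool frame: the origin (TCP) lies midway between the tips of the shut fingers; the grasp point (between the pads) lies 19 mm behind it; z points along the fingers, y is the direction in which the jaws open and shut (so a half turn about z gives the same grasp; the last joint's range is limited). The gripper opens to 85 mm and grips with 20 to 120 N. Pads are 22 mm wide; open, the fingers measure 114 mm over their backs; the gripper's body (76 mm by 85 mm) begins 54 mm behind the grasp point. The pads swing forward as they close: fully open they stand 13 mm farther back than shut.
Start: joints at [-1.219, 0.377, 0.081, 1.274, 0, 1.46], TCP at [256.213, -514.802, 231.329] pointing down, gripper open.
Joint ranges: [-2.72, 2.72], [-0.84, 1.66], [-1.02, 1.22], [-1.77, 2.12], [-1.37, 1.28], [-3.14, 3.14]. Speed limits (rad/s): [2.57, 2.57, 3.14, 3.14, 3.14, 3.14].

## Interface

Orientations are given as [roll, pitch, yaw] about the fixed x, y, z axes, in that order (R = Rz(yaw) Ry(pitch) Rx(roll)).
In Python, from plant import manip gives the robot as it stands.
- The arm moves only by the shell command python3 -m inch 'ROWS' [FORCE]. ROWS is JSON, a list of rows, each an object with "jaw": the closure, from 0 (fully open) to 1 (shut); "offset": the shift along the tool's x, y, z in cm, a list of three; "yaw": the turn about the tool's z in rad. In form: [{"jaw": jaw, "offset": [tx, ty, tz], "yaw": yaw}, ...]. A call has 1 to 8 rows; each row shifts and turns the commanded pose from where the row before left it, along the tool's axes as they then stand; what a row does not reach is not made up. A row lasts 1/8 s, in which the tool goes at most 62.5 mm and 10.7 degrees, less where a joint would pass 70% of its speed; a pose out of reach is approached as far as the arm can. A call is refused whole if a number of a shift passes 6.25 or a number of a turn 0.188, either way. A call with a gripper value outside its range is refused whole. The fingers move at their own pace and stop on an object; FORCE is the grip in N (left out, the last holds). Time passes only in rows, so rows that do not move let the fingers close. It gives the time, the measured TCP pose, the force and the opening at its end, in the units of the state.
- manip.get_obs(): the state, without advancing time (a new reading comes with each control period).
- manip.snapshot(name): name is "scene" or "top"; returns the picture (384x512x3 uint8, red, green, blue); there is no depth.
- manip.camera_model(name): a dict with "camera_matrix" (3x3 intrinsics, pixels), "dist" ([k1, k2, p1, p2, k3] as OpenCV has them; the pictures are not rectified), "R" (3x3) and "t" (3): a world point X has camera coordinates R X + t. Camera axes: x right, y down, z forward; pixel columns grow to the right and rows downward; lengths in mm; the calibration is good to about 2 mm. A picture is of the moment at which its call begins. camera_model takes no time and is no camera call.
- manip.finish_job(): hands the job in, once; it reports no verdict.
Trained networks look in the newest picture that a camera, given by its name, has taken for a name from the list of things; names that differ only in an ending like _2 or _b are one class to them, and where a whole thing is asked for, a point or a joint stands for the part that bears it (a point fixed in the world has none). Each returns a list of dicts, best first, with "confidence" (0 to 1); they miss things now and then, are a little off and sometimes report something else, mostly with a low value. They report only what shows in the picture. A call takes as long as a camera call. They do not tell look-alikes from the thing itself.
- manip.boxes_of(camera, query): "position" ([column, row] as shares, 0 to 1, of the picture: columns of its width, rows of its height, amid what is visible of it).
- manip.silhouettes(camera, query): "region" (384x512 bool, what is visible of it) and "position" ([column, row] as shares, 0 to 1, of the picture: columns of its width, rows of its height, amid what is visible of it).
- manip.pinpoint(camera, query): "position" ([column, row] as shares, 0 to 1, of the picture: columns of its width, rows of its height: a listed point, or the origin of a listed thing).
The state is a dict: "clock": time; "q": joint angles; "qd": joint speeds; "tau": joint torques, N m; "tool_pos": TCP position; "ee_rot": TCP orientation; "wrist_force": force on the tool from outside, world axes, zero at the start; "moment": the same for the moment, N m; "width": finger opening in mm.
Only numpy, scipy, OpenCV 4.12 (cv2) and the standard library are available. Lean on these libraries where they do the work, as an engineer would, in place of code of your own. Each camera call takes 0.05 s, during which the arm holds its last target.

## Working session

There is one attempt and no reset: what is moved stays moved. The work goes in short steps, Python scripts to look and compute and a shell command to move; the robot and the scene stay as the last step left them, time stands still between calls to the robot, and variables do not carry over. Pictures are saved under pics/ and viewed, and the job is handed in when it is done.

```bash
ls; mkdir -p pics; python3 - <<'E'
from plant import manip
import cv2,numpy as np
print(manip.get_obs())
for n in("scene","top"):
    im=manip.snapshot(n); cv2.imwrite(f"pics/{n}0.png",im[:,:,::-1])
    c=manip.camera_model(n); print(n,c)
E
```

```text
pics
{'clock': 0.0, 'q': array([-1.21930738e+00,  3.78029090e-01,  7.96473699e-02,  1.27439024e+00,
        5.00675241e-06,  1.46050474e+00]), 'qd': array([ 3.65425710e-04,  8.30085890e-04, -7.47302695e-04,  8.08008240e-05,
       -1.27065385e-03,  6.49931731e-04]), 'tau': array([ 2.42712129e-03, -4.63599801e+01,  2.69879830e+01,  2.07183656e-02,
       -3.65059386e-04, -5.54737397e-06]), 'tool_pos': array([ 255.97638422, -514.16416588,  230.38857496]), 'ee_rot': array([-3.13962957e+00, -2.22430810e-04,  4.61780308e-01]), 'wrist_force': array([-0.43914522, -0.49995229,  0.5113535 ]), 'moment': array([0.03640882, 0.02725852, 0.0419391 ]), 'width': 85.27580640873599}
scene {'camera_matrix': array([[419.34784708,   0.        , 259.76020891],
       [  0.        , 419.34784708, 185.38699219],
       [  0.        ,   0.        ,   1.        ]]), 'dist': array([-0.1347727,  0.       ,  0.       ,  0.       ,  0.       ]), 'R': array([[-0.5457412 ,  0.83794032,  0.00474952],
       [ 0.69820532,  0.45785275, -0.55034552],
       [-0.46333128, -0.29703009, -0.8349235 ]]), 't': array([ 291.28919229, -349.1765553 , 1272.34703182])}
top {'camera_matrix': array([[387.9226805 ,   0.        , 251.05041018],
       [  0.        , 387.9226805 , 186.12105607],
       [  0.        ,   0.        ,   1.        ]]), 'dist': array([-0.10925257,  0.        ,  0.        ,  0.        ,  0.        ]), 'R': array([[-0.00673646, -0.99954746, -0.02931703],
       [-0.99719312,  0.00890104, -0.07434143],
       [ 0.07456874,  0.02873394, -0.99680182]]), 't': array([  41.34414267,  577.58884929, 1161.05999616])}
```

View pics/scene0.png

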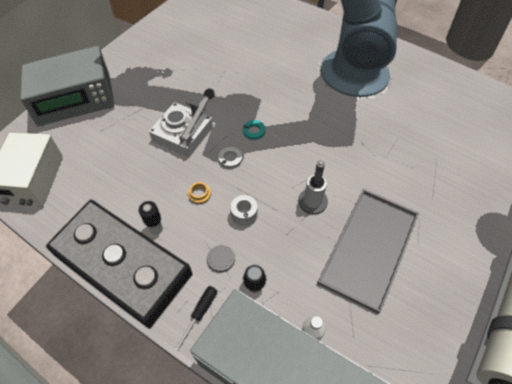

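View pics/top0.png

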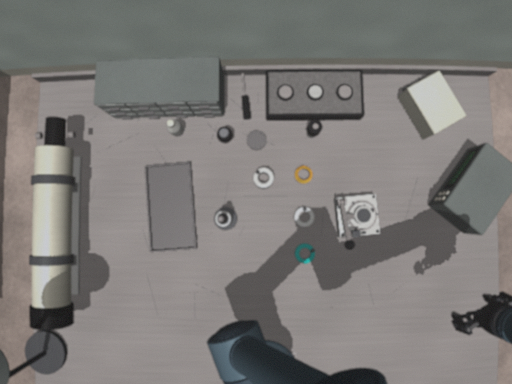

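The scene view shows the socket block at (180,127), the ring candidates at (231,157) and (244,210), and the turquoise look-alike at (254,130). It also shows the gold reducer at (200,192), the probe at (316,190), the tray at (370,248), the cap at (221,258), and eyepiece/laser at (150,213)/(255,278). Next I run the networks and take a close crop.

```bash
cat > h.py <<'E'
from plant import manip
import cv2,numpy as np
W=np.array([512,384])
def ray(cam,uv):
    c=manip.camera_model(cam)
    p=cv2.undistortPoints(np.array([[uv]],float),c['camera_matrix'],c['dist'])[0,0]
    R=c['R'];o=-R.T@c['t'];d=R.T@np.array([p[0],p[1],1.]);return o,d
def onz(cam,uv,z):
    o,d=ray(cam,uv);return o+d*(z-o[2])/d[2]
def proj(cam,X):
    c=manip.camera_model(cam)
    return cv2.projectPoints(np.array([X],float),cv2.Rodrigues(c['R'])[0],c['t'],c['camera_matrix'],c['dist'])[0][0,0]
def tri(a,b):
    (o1,d1),(o2,d2)=a,b
    A=np.stack([d1,-d2],1);s=np.linalg.lstsq(A,o2-o1,rcond=None)[0]
    p=o1+d1*s[0];q=o2+d2*s[1];return (p+q)/2,np.linalg.norm(p-q)
def crop(im,u,v,h,s,name):
    u,v=int(u),int(v)
    c=im[max(0,v-h):v+h,max(0,u-int(h*1.33)):u+int(h*1.33)]
    cv2.imwrite(name,cv2.resize(c[:,:,::-1],None,fx=s,fy=s,interpolation=cv2.INTER_CUBIC))
E
python3 - <<'E'
from h import *
for n in("scene","top"):
    im=manip.snapshot(n); 
    crop(im,*((225,170) if n=="scene" else (310,205)),75,4,f"pics/{n}c1.png")
    for q in["spacer_1","mark_1","adapter","adapter_mark","lever_pad","probe","probe_tip","probe_stand","tray","socket_block"]:
        r=manip.pinpoint(n,q)
        print(n,q,[(round(x['confidence'],2),(np.array(x['position'])*W).round(1).tolist()) for x in r])
E
```

```text
scene spacer_1 [(0.94, [245.0, 214.1]), (0.77, [252.9, 130.1]), (0.54, [230.5, 158.4])]
scene mark_1 [(0.98, [247.1, 216.7]), (0.87, [243.4, 127.3]), (0.58, [229.0, 160.8])]
scene adapter [(0.59, [175.1, 124.0]), (0.57, [219.2, 258.6])]
scene adapter_mark [(0.91, [162.1, 121.7]), (0.39, [208.5, 93.3])]
scene lever_pad [(0.58, [207.8, 94.3]), (0.17, [311.5, 336.5])]
scene probe [(0.77, [317.1, 183.1])]
scene probe_tip [(0.69, [208.4, 94.8])]
scene probe_stand [(0.57, [312.3, 202.7]), (0.56, [225.0, 156.7])]
scene tray [(0.82, [369.1, 247.5]), (0.63, [208.2, 96.3])]
scene socket_block [(0.57, [180.2, 131.0]), (0.33, [207.1, 97.3])]
top spacer_1 [(0.75, [308.7, 215.8]), (0.65, [266.8, 180.4]), (0.62, [301.6, 254.6]), (0.22, [303.5, 171.4])]
top mark_1 [(0.81, [254.6, 169.6]), (0.54, [306.8, 210.0]), (0.16, [169.7, 206.2])]
top adapter [(0.92, [360.9, 216.3]), (0.38, [169.8, 207.0])]
top adapter_mark [(0.92, [371.2, 208.2]), (0.25, [182.0, 128.9])]
top lever_pad [(0.85, [350.5, 243.7]), (0.35, [180.1, 125.4]), (0.24, [371.8, 210.8])]
top probe [(0.51, [227.5, 219.9])]
top probe_tip [(0.37, [169.8, 205.3]), (0.2, [224.6, 215.6])]
top probe_stand [(0.78, [223.5, 215.6])]
top tray [(0.84, [169.7, 204.0])]
top socket_block [(0.7, [358.6, 214.3]), (0.21, [180.9, 124.9])]
```

```bash
python3 -c "
from h import *
print(manip.get_obs()['clock'])"
```

```text
1.2
```

View pics/scenec1.png

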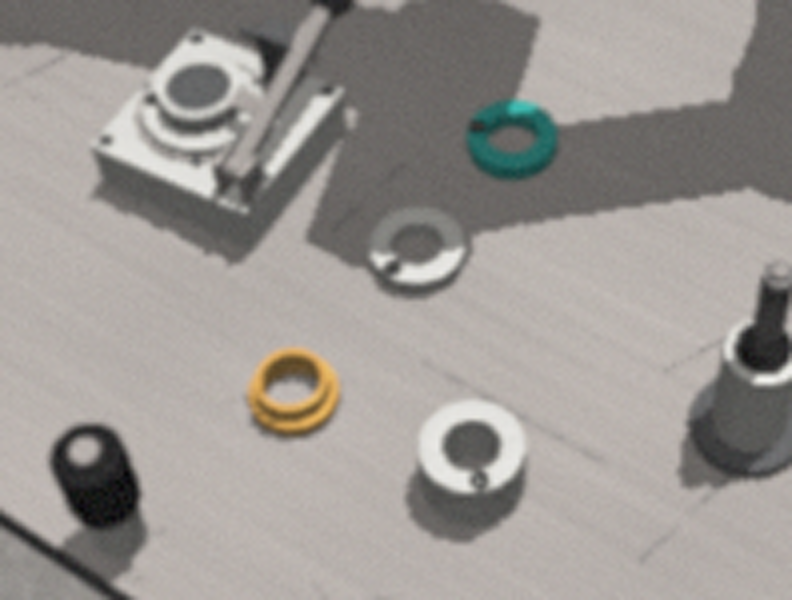

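View pics/topc1.png

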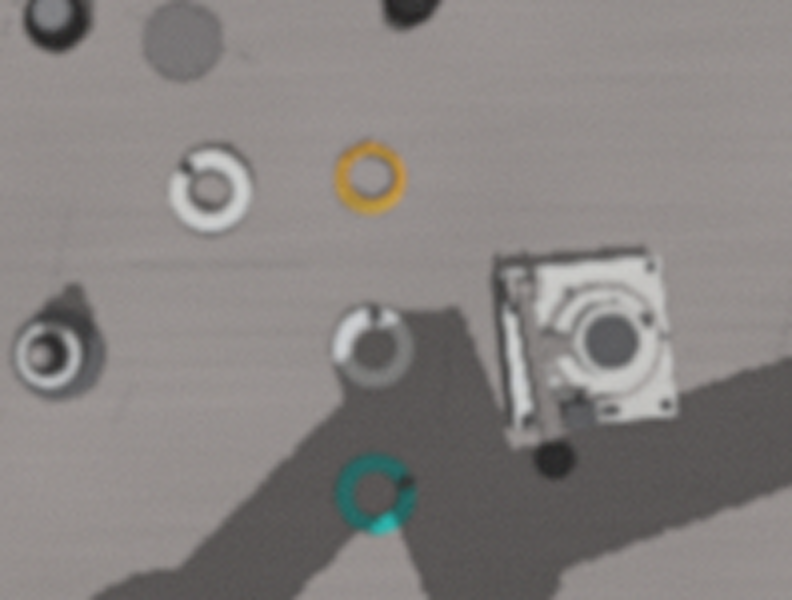

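```bash
python3 - <<'E'
from h import *
P={'A':((230.2,155.8),(304.2,216.2)),'B':((244,207),(263.5,177.2)),
'pad':((208.5,94),(211+554/4,130+459/4)),
'barrel':((126+198/4,95+85/4),(211+610/4,130+341/4)),
'rim':((126+762/4,95+350/4),(211+48/4,130+355/4)),
'admark':((126+148/4,95+100/4),(211+648/4,130+318/4)),
'markA':((126+391/4,95+267/4),(211+376/4,130+313/4)),
'markB':((126+480/4,95+480/4),(211+186/4,130+167/4)),
'turq':((126+512/4,95+133/4),(211+376/4,130+494/4)),
'probetop':((126+777/4,95+270/4),(224,217)),
'trayc':((369,248),(171,206))}
for k,(s,t) in P.items():
    p,e=tri(ray('scene',s),ray('top',t)); print(k,p.round(1),round(e,1))
E
```

```text
A [ 484.6 -123.5   15.2] 1.9
B [ 6.024e+02 -2.000e-01  3.980e+01] 2.7
pad [ 404.2 -241.8  104.4] 1.0
barrel [ 486.1 -292.9   65.1] 0.4
rim [479.5 116.9  83.1] 0.7
admark [ 502.7 -326.7   46. ] 1.0
markA [ 508.8 -126.4   14.8] 1.8
markB [618.9  17.2  43.9] 1.6
turq [ 371.5 -125.    12.5] 1.2
probetop [482.6 111.4 158.8] 11.4
trayc [519.3 287.4   4.5] 0.1
```

Candidates: plain aluminium rings at scene (230,156), z≈15, which fits spacer_1, and (244,207), z≈40–44, which fits spacer_4. Ruled out are the turquoise ring (254,130), gold reducer (200,192) and grey cap (221,258). Only two spacers are present. Now I refine the poses.

```bash
cat >> h.py <<'E'
from scipy.optimize import minimize
from scipy.ndimage import map_coordinates
def circ(c,r,n=120):
    a=np.linspace(0,2*np.pi,n,endpoint=False)
    return np.stack([c[0]+r*np.cos(a),c[1]+r*np.sin(a),np.full(n,float(c[2]))],1)
def projn(cam,X):
    c=manip.camera_model(cam)
    return cv2.projectPoints(np.asarray(X,float),cv2.Rodrigues(c['R'])[0],c['t'],c['camera_matrix'],c['dist'])[0][:,0]
def samp(g,uv): return map_coordinates(g,[uv[:,1],uv[:,0]],order=1,mode='nearest')
def fitc(ims,cams,c0,radii,z,sgn=None,rng=8):
    """centre xy at height z by contrast inside/outside of the circles; radii: list of (r,z,sign) sign=+1 brighter inside"""
    gs={k:cv2.GaussianBlur(ims[k].astype(np.float32).mean(2),(0,0),0.6) for k in cams}
    def f(p):
        s=0
        for k in cams:
            for r,zz,sg in radii:
                a=samp(gs[k],projn(k,circ((p[0],p[1],zz),r-1.8,72)));b=samp(gs[k],projn(k,circ((p[0],p[1],zz),r+1.8,72)))
                d=np.clip(sg*(a-b),-20,45); s-=d.mean()
        return s
    best=min(((f((c0[0]+i,c0[1]+j)),i,j) for i in range(-rng,rng+1,2) for j in range(-rng,rng+1,2)))
    r=minimize(f,[c0[0]+best[1],c0[1]+best[2]],method='Nelder-Mead',options=dict(initial_simplex=[[c0[0]+best[1]+a,c0[1]+best[2]+b] for a,b in((0,0),(2,0),(0,2))]))
    return r.x.round(1),round(r.fun,1)
E
python3 - <<'E'
from h import *
ims={n:manip.snapshot(n) for n in("scene","top")}
np.savez('ims0.npz',**ims)
for nm,c0,rad in [('A',(484,-124),[(31,15,1),(17,15,1 and -1)]),('B',(602,0),[(31,44,1),(17,44,-1)]),('B33',(602,0),[(31,33,1),(17,33,-1)]),('barrel',(486,-293),[(27,65,1)]),('rim',(480,117),[(23,85,1)])]:
    for cams in(("scene",),("top",),("scene","top")):
        print(nm,cams,*fitc(ims,cams,c0,rad,0))
E
```

```text
A ('scene',) [ 484.3 -123.7] -52.5
A ('top',) [ 483.6 -124.2] -39.8
A ('scene', 'top') [ 484. -124.] -92.0Traceback (most recent call last):
  File "<stdin>", line 6, in <module>
  File "h.py", line 41, in fitc
    r=minimize(f,[c0[0]+best[1],c0[1]+best[2]],method='Nelder-Mead',options=dict(initial_simplex=[[c0[0]+best[1]+a,c0[1]+best[2]+b] for a,b in((0,0),(2,0),(0,2))]))
    res = _minimize_neldermead(fun, x0, args, callback, bounds=bounds,
                               **options)
    fxcc = func(xcc)
    fx = function(np.copy(x), *(wrapper_args + args))
  File "h.py", line 37, in f
    a=samp(gs[k],projn(k,circ((p[0],p[1],zz),r-1.8,72)));b=samp(gs[k],projn(k,circ((p[0],p[1],zz),r+1.8,72)))
                                                                      ~~~~~^^^^^^^^^^^^^^^^^^^^^^^^^^^^^^^^^
  File "h.py", line 27, in projn
    c=manip.camera_model(cam)
ValueError: time passes only in moves, steps and waits
```

```bash
python3 - <<'E'
from plant import manip
import pickle
pickle.dump({n:manip.camera_model(n) for n in("scene","top")},open('cams.pkl','wb'))
E
sed -i 's/manip.camera_model(\([a-z]*\))/CM[\1]/; s/^W=/import pickle\nCM=pickle.load(open("cams.pkl","rb"))\nW=/' h.py
python3 - <<'E'
from h import *
ims=dict(np.load('ims0.npz')) if __import__('os').path.exists('ims0.npz') else {n:manip.snapshot(n) for n in("scene","top")}
for nm,c0,rad in [('A',(484,-124),[(31,15,1),(17,15,-1)]),('B',(602,0),[(31,44,1),(17,44,-1)]),('B33',(602,0),[(31,33,1),(17,33,-1)]),('barrel',(486,-293),[(27,65,1)]),('flange',(486,-293),[(40,49,1)]),('rim',(480,117),[(23,85,1)])]:
    for cams in(("scene",),("top",),("scene","top")):
        print(nm,cams,*fitc(ims,cams,c0,rad,0))
E
```

```text
A ('scene',) [ 484.3 -123.7] -52.5
A ('top',) [ 483.6 -124.2] -39.8
A ('scene', 'top') [ 484. -124.] -92.0
B ('scene',) [ 6.021e+02 -4.000e-01] -75.5
B ('top',) [602.9   0. ] -57.4
B ('scene', 'top') [ 6.026e+02 -1.000e-01] -132.3
B33 ('scene',) [596.7  -4.3] -75.9
B33 ('top',) [603.9   0. ] -57.5
B33 ('scene', 'top') [599.7  -2.5] -101.8
barrel ('scene',) [ 486.2 -294. ] -15.6
barrel ('top',) [ 486.8 -293.7] -3.5
barrel ('scene', 'top') [ 486.4 -293.8] -19.0
flange ('scene',) [ 485.6 -295.8] -12.5
flange ('top',) [ 486.9 -292. ] -12.3
flange ('scene', 'top') [ 486.2 -293.4] -22.9
rim ('scene',) [479.1 116.9] -18.4
rim ('top',) [480.9 117.2] -30.7
rim ('scene', 'top') [480.3 117.1] -47.9
```

```bash
cat >> h.py <<'E'
def fitmark(ims,cams,c,R,z,a0=None,span=np.pi):
    gs={k:ims[k].astype(np.float32).mean(2) for k in cams}
    out=[]
    for a in np.arange(-np.pi,np.pi,0.02):
        if a0 is not None and abs((a-a0+np.pi)%(2*np.pi)-np.pi)>span: continue
        m=(c[0]+R*np.cos(a),c[1]+R*np.sin(a),z); s=0
        for k in cams:
            inn=np.concatenate([samp(gs[k],projn(k,circ(m,r,24))) for r in (3,4.5)])
            o=samp(gs[k],projn(k,circ(m,8.,36)))
            s+=(o.mean()-inn.mean())/max(o.mean(),30)
        out.append((s,a,m))
    s,a,m=max(out); return round(float(s),2),round(float(a),2),np.round(m,1).tolist()
E
python3 - <<'E'
from h import *
ims=dict(np.load('ims0.npz'))
for nm,c,R,z,a0 in[('A',(484,-124),24,15,None),('B',(602.6,-.1),24,44,None),('ad',(486.4,-293.8),33.5,49,-1.1)]:
    for cams in(("scene",),("top",),("scene","top")): print(nm,cams,fitmark(ims,cams,c,R,z,a0,0.6 if a0 else 4))
E
```

```text
A ('scene',) (0.34, -0.08, [507.9, -126.0, 15.0])
A ('top',) (0.2, -0.04, [508.0, -125.0, 15.0])
A ('scene', 'top') (0.53, -0.06, [508.0, -125.5, 15.0])
B ('scene',) (0.29, 0.8, [619.3, 17.1, 44.0])
B ('top',) (0.25, 0.78, [619.7, 16.8, 44.0])
B ('scene', 'top') (0.55, 0.8, [619.3, 17.1, 44.0])
ad ('scene',) (0.29, -1.08, [502.1, -323.4, 49.0])
ad ('top',) (0.22, -1.06, [502.7, -323.0, 49.0])
ad ('scene', 'top') (0.5, -1.06, [502.7, -323.0, 49.0])
```

```bash
python3 -m inch '[{"jaw":1,"offset":[3.17,-2.22,0],"yaw":0},{"jaw":1,"offset":[3.17,-2.22,0],"yaw":0},{"jaw":1,"offset":[3.17,-2.22,0],"yaw":0},{"jaw":1,"offset":[3.17,-2.22,0],"yaw":0},{"jaw":1,"offset":[3.17,-2.22,0],"yaw":0},{"jaw":1,"offset":[3.17,-2.22,0],"yaw":0},{"jaw":1,"offset":[3.17,-2.22,0],"yaw":0},{"jaw":1,"offset":[3.17,-2.22,0],"yaw":0}]' 60; python3 -m inch '[{"jaw":1,"offset":[0,0,4],"yaw":0},{"jaw":1,"offset":[0,0,4],"yaw":0},{"jaw":1,"offset":[0,0,1.5],"yaw":0},{"jaw":1,"offset":[0,0,0],"yaw":0},{"jaw":1,"offset":[0,0,0],"yaw":0}]'
```

```text
clock: 2.3
tool_pos: [404.7, -241.7, 231.5]
ee_rot: [3.141, -0.0, 0.462]
wrist_force: [0.7, -0.7, 0.3]
width: -0.1
clock: 2.92
tool_pos: [404.7, -243.3, 137.2]
ee_rot: [3.14, -0.001, 0.462]
wrist_force: [0.7, -0.3, -0.0]
width: 0.0
```

```bash
python3 - <<'E'
from h import *
im=manip.snapshot("scene"); crop(im,190,110,45,8,"pics/s2.png")
E
```

```text
(no output)
```

View pics/s2.png

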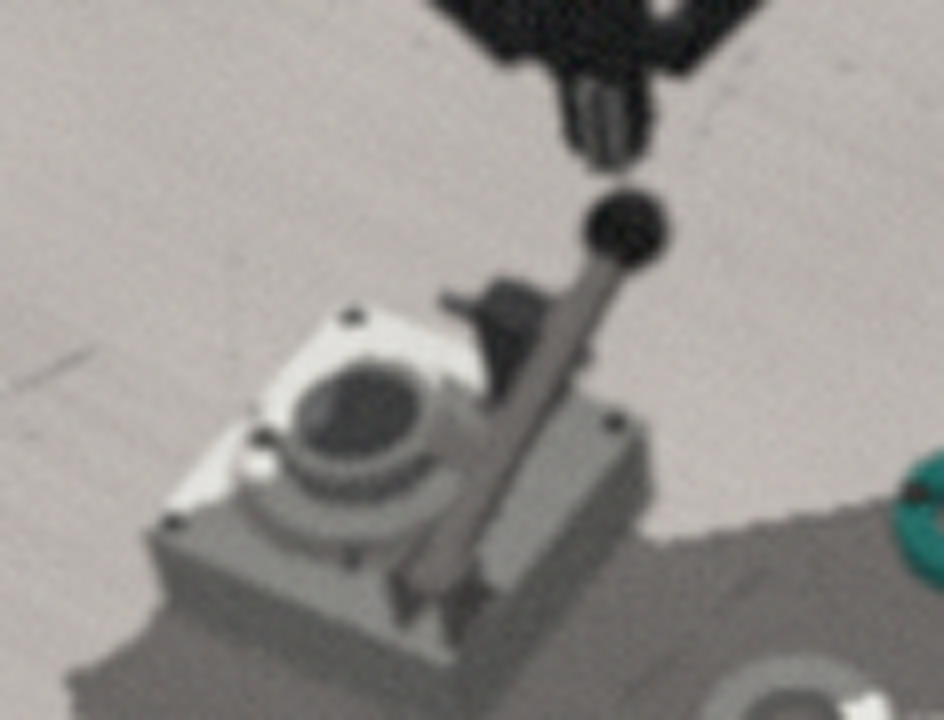

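The fingers are just above the pad, which shows at crop (628,228). Now I press.

```bash
python3 -m inch '[{"jaw":1,"offset":[0,-0.1,1.3],"yaw":0},{"jaw":1,"offset":[0,0,1.3],"yaw":0},{"jaw":1,"offset":[-0.1,-0.05,0.8],"yaw":0},{"jaw":1,"offset":[-0.15,-0.07,0.9],"yaw":0},{"jaw":1,"offset":[-0.15,-0.07,0.9],"yaw":0},{"jaw":1,"offset":[-0.15,-0.07,0.9],"yaw":0}]'; python3 -m inch '[{"jaw":1,"offset":[-0.1,-0.05,0.6],"yaw":0},{"jaw":1,"offset":[-0.1,-0.05,0.5],"yaw":0},{"jaw":1,"offset":[0,0,0],"yaw":0}]'
```

```text
clock: 3.72
tool_pos: [398.0, -242.3, 75.7]
ee_rot: [3.14, -0.001, 0.462]
wrist_force: [-1.3, 2.0, 5.9]
width: 0.1
clock: 4.1
tool_pos: [396.9, -242.5, 64.6]
ee_rot: [3.14, -0.003, 0.462]
wrist_force: [2.5, 0.6, 4.8]
width: -0.1
```

```bash
python3 -m inch '[{"jaw":1,"offset":[0,0,0.2],"yaw":0},{"jaw":1,"offset":[0,0,0],"yaw":0}]';python3 -m inch '[{"jaw":1,"offset":[0,0,0.2],"yaw":0},{"jaw":1,"offset":[0,0,0],"yaw":0},{"jaw":1,"offset":[0,0,0],"yaw":0}]'
```

```text
clock: 4.35
tool_pos: [397.0, -242.6, 63.8]
ee_rot: [3.139, -0.003, 0.462]
wrist_force: [0.6, 2.7, 14.0]
width: -0.2
clock: 4.72
tool_pos: [397.1, -242.7, 63.1]
ee_rot: [3.138, -0.003, 0.462]
wrist_force: [-2.8, 4.7, 26.4]
width: 0.5
```

```bash
python3 -m inch '[{"jaw":1,"offset":[0,0,-0.8],"yaw":0},{"jaw":1,"offset":[0,0,-2],"yaw":0},{"jaw":1,"offset":[0,0,-5],"yaw":0},{"jaw":0.3,"offset":[0,0,-5],"yaw":0},{"jaw":0.3,"offset":[0,0,-5],"yaw":0}]'; python3 - <<'E'
from h import *
im=manip.snapshot("scene"); crop(im,190,110,45,8,"pics/s3.png")
im=manip.snapshot("top"); crop(im,355,220,45,6,"pics/t3.png")
E
```

```text
clock: 5.35
tool_pos: [394.4, -241.5, 238.8]
ee_rot: [-3.14, 0.001, 0.462]
wrist_force: [0.3, -1.2, -0.5]
width: 36.2
```

View pics/s3.png

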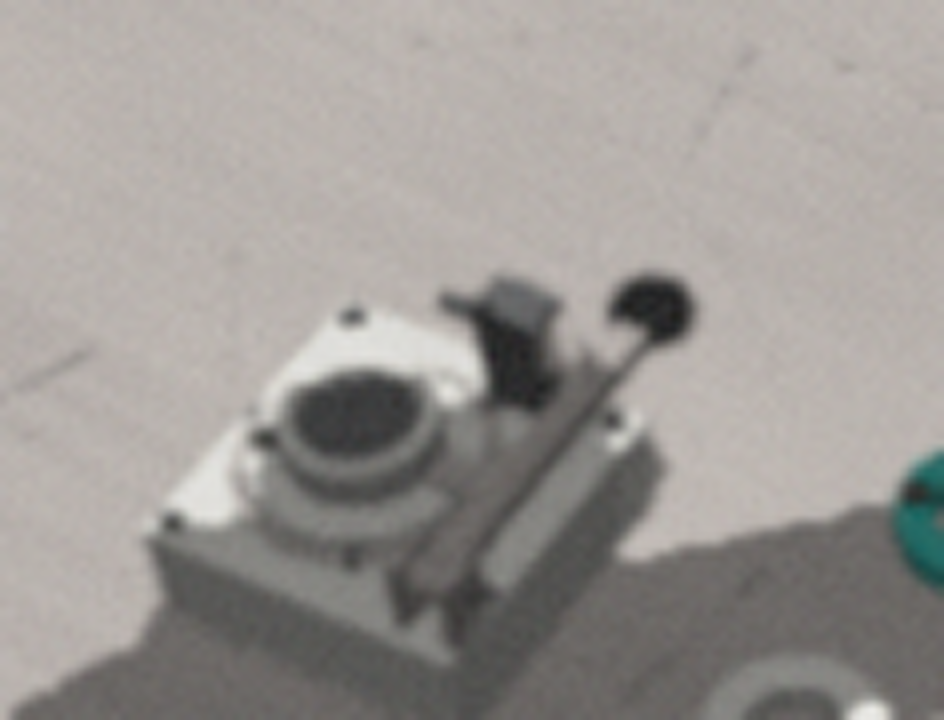

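The lever is down at crop (655,308), about 10 px lower than before in full-picture pixels, and it stays down after release. Next is the probe.

```bash
python3 - <<'E'
from h import *
o=manip.get_obs();print(o['q'].round(3),o['tool_pos'],o['ee_rot'])
dims={n:manip.snapshot(n) for n in("scene","top")}; np.savez('ims1.npz',**dims)
print(fitmark(dims,("scene",),(486.4,-293.8),33.5,49,-1.1,0.6))
print(fitc(dims,("scene",),(480,117),[(23,85,1)],0))
crop(dims['scene'],316,190,30,10,"pics/p1.png");crop(dims['top'],223,217,30,10,"pics/p2.png")
E
```

```text
[-0.686  0.146 -0.197  1.22  -0.     1.993] [ 397.29747497 -243.8178116   242.89048629] [ 3.13409378e+00 -2.89158790e-03  4.61793518e-01]
(0.35, -1.06, [502.7, -323.0, 49.0])
(array([479.2, 116.8]), np.float64(-27.0))
```

View pics/p1.png

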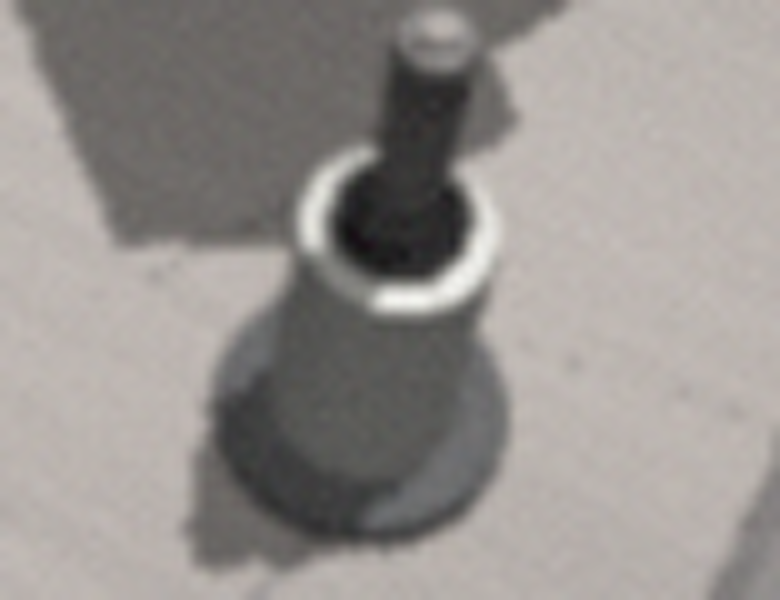

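View pics/p2.png

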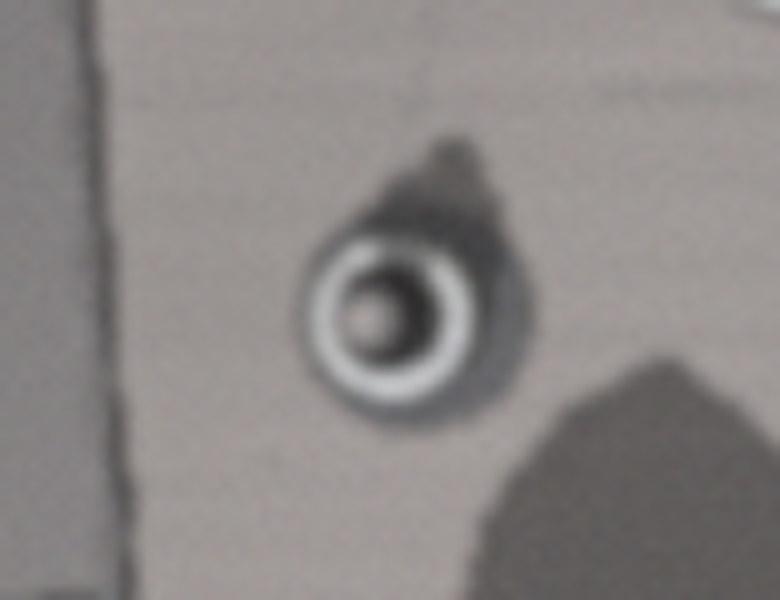

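```bash
python3 - <<'E'
from h import *
for z in(155,157): print(onz('scene',(320.8,164.0),z).round(1),onz('top',(221,218.2),z).round(1))
E
python3 -m inch '[{"jaw":0.2,"offset":[0,0,0],"yaw":-0.185},{"jaw":0.2,"offset":[0,0,0],"yaw":-0.185},{"jaw":0.2,"offset":[0,0,0],"yaw":-0.185},{"jaw":0.2,"offset":[0,0,0],"yaw":-0.185},{"jaw":0.2,"offset":[0,0,0],"yaw":-0.185},{"jaw":0.2,"offset":[0,0,0],"yaw":-0.184},{"jaw":0.2,"offset":[0,0,0],"yaw":0},{"jaw":0.2,"offset":[0,0,0],"yaw":0}]'
```

```text
[479.8 118.3 155. ] [481.8 114.7 155. ]
[481.2 118.8 157. ] [481.9 114.5 157. ]
clock: 6.55
tool_pos: [394.6, -241.5, 237.0]
ee_rot: [-3.14, -0.002, 1.568]
wrist_force: [0.4, -0.5, 0.7]
width: 68.4
```

```bash
python3 -m inch '[{"jaw":0.2,"offset":[4.48,1.08,0],"yaw":0},{"jaw":0.2,"offset":[4.48,1.08,0],"yaw":0},{"jaw":0.2,"offset":[4.48,1.08,0],"yaw":0},{"jaw":0.2,"offset":[4.48,1.08,0],"yaw":0},{"jaw":0.2,"offset":[4.48,1.08,0],"yaw":0},{"jaw":0.2,"offset":[4.48,1.08,0],"yaw":0},{"jaw":0.2,"offset":[4.48,1.08,0],"yaw":0},{"jaw":0.2,"offset":[4.48,1.08,0],"yaw":0}]'; python3 -m inch '[{"jaw":0.2,"offset":[0,0,2.5],"yaw":0},{"jaw":0.2,"offset":[0,0,2.5],"yaw":0},{"jaw":0.2,"offset":[0,0,0],"yaw":0},{"jaw":0.2,"offset":[0,0,0],"yaw":0}]'
```

```text
clock: 7.55
tool_pos: [481.7, 117.8, 237.8]
ee_rot: [-3.141, 0.0, 1.569]
wrist_force: [1.1, -0.2, 0.2]
width: 68.3
clock: 8.05
tool_pos: [482.0, 116.3, 188.9]
ee_rot: [3.141, 0.0, 1.57]
wrist_force: [-0.2, 0.1, 0.4]
width: 68.7
```

```bash
python3 -m inch '[{"jaw":0.2,"offset":[0,0,2.5],"yaw":0},{"jaw":0.2,"offset":[0,0,2.5],"yaw":0},{"jaw":0.2,"offset":[0,0,2.75],"yaw":0},{"jaw":0.2,"offset":[0,0,0],"yaw":0}]'; python3 -m inch '[{"jaw":1,"offset":[0,0,0],"yaw":0},{"jaw":1,"offset":[0,0,0],"yaw":0},{"jaw":1,"offset":[0,0,0],"yaw":0},{"jaw":1,"offset":[0,0,0],"yaw":0},{"jaw":1,"offset":[0,0,0],"yaw":0}]' 60
```

```text
clock: 8.55
tool_pos: [480.8, 116.0, 110.2]
ee_rot: [-3.139, 0.0, 1.57]
wrist_force: [-1.1, -0.1, 0.8]
width: 68.3
clock: 9.18
tool_pos: [482.6, 116.4, 111.9]
ee_rot: [3.139, -0.0, 1.571]
wrist_force: [-1.6, -0.6, 6.2]
width: 16.3
```

```bash
python3 -m inch '[{"jaw":1,"offset":[0,0,-1],"yaw":0},{"jaw":1,"offset":[0,0,-3],"yaw":0},{"jaw":1,"offset":[0,0,-4],"yaw":0},{"jaw":1,"offset":[0,0,-4],"yaw":0},{"jaw":1,"offset":[0,0,0],"yaw":0},{"jaw":1,"offset":[0,0,0],"yaw":0}]'; python3 - <<'E'
from h import *
P=[]
for i in range(4):
    im=manip.snapshot("scene"); P.append(manip.get_obs()['tool_pos'])
print(np.array(P).round(1))
crop(im,*proj('scene',[482,116.5,190]),45,8,"pics/p3.png")
it=manip.snapshot("top"); crop(it,*proj('top',[482,116.5,190]),45,8,"pics/p4.png")
E
```

```text
clock: 9.93
tool_pos: [481.4, 116.3, 230.4]
ee_rot: [-3.141, 0.0, 1.571]
wrist_force: [0.1, -0.2, -0.9]
width: 16.5
[[480.9 116.3 229.7]
 [480.7 116.2 229.4]
 [480.7 116.2 229.3]
 [480.7 116.3 229.4]]
```

View pics/p3.png

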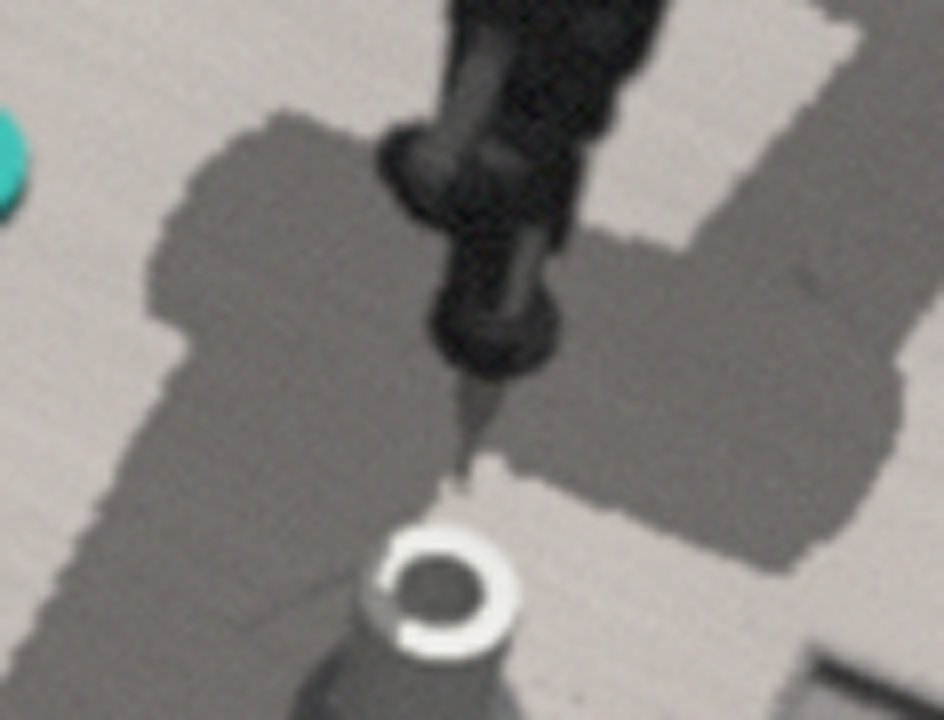

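View pics/p4.png

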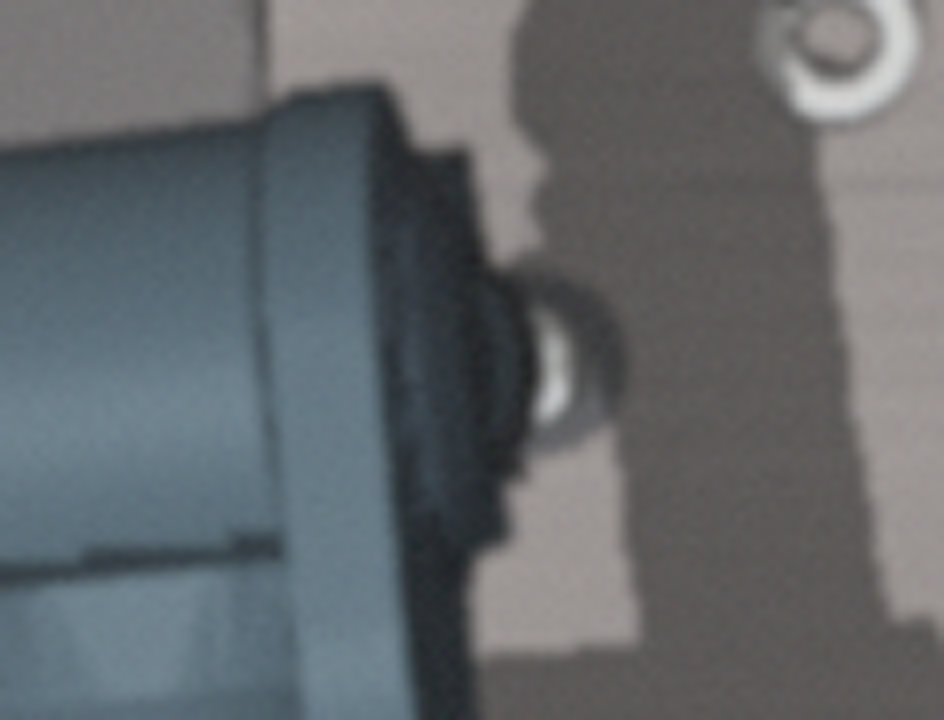

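```bash
python3 - <<'E'
from h import *
im=manip.snapshot("scene"); o=manip.get_obs()['tool_pos']; print(o)
c=proj('scene',[482,116.5,190]);u0,v0=int(c[0])-59,int(c[1])-45
for z in(134,137,204,207,210,225): 
    p=proj('scene',[480.8,116.3,z]); print(z,p.round(1),((p-[u0,v0])*8).round(0))
crop(im,*proj('scene',[481,116.5,150]),20,16,"pics/p5.png");p=proj('scene',[481,116.5,150]);print(int(p[0])-26,int(p[1])-20)
E
```

```text
[481.06415902 116.2925207  229.80617784]
134 [318.6 169.7] [452. 485.]
137 [318.7 168.8] [454. 479.]
204 [322.7 149.5] [486. 324.]
207 [322.9 148.6] [487. 317.]
210 [323.1 147.7] [489. 310.]
225 [324.1 143. ] [496. 272.]
293 145
```

View pics/p5.png

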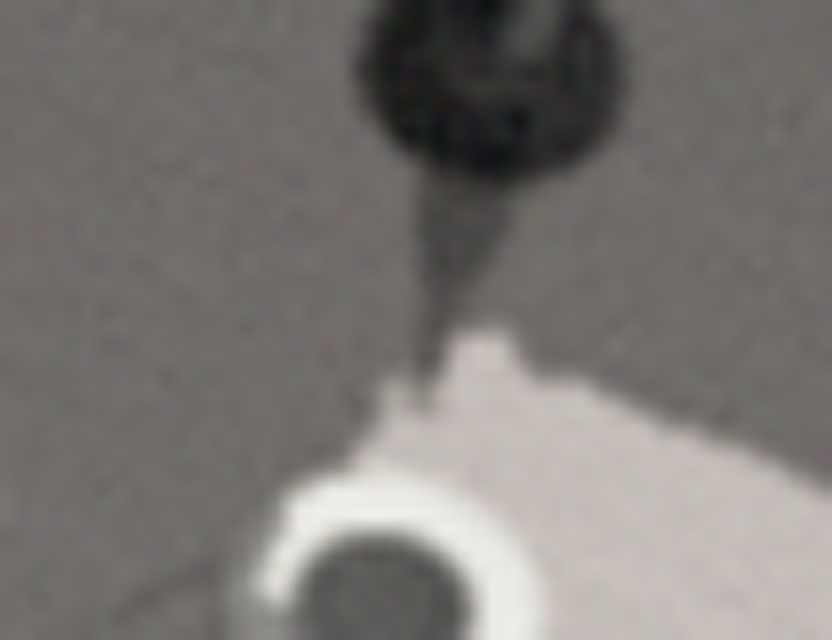

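```bash
python3 - <<'E'
from h import *
print(onz('scene',(323.6,149.7),207).round(1), onz('scene',(319.6,170.0),137).round(1))
for n in('scene',):
  for q in('probe','probe_tip'):
    print(q,[(round(x['confidence'],2),(np.array(x['position'])*W).round(1).tolist()) for x in manip.pinpoint(n,q)])
E
```

```text
[482.5 118.8 207. ] [482.4 119.4 137. ]
probe [(0.7, [180.5, 129.9]), (0.69, [323.1, 150.1])]
probe_tip []
```

```bash
python3 -m inch '[{"jaw":1,"offset":[-5.52,0.25,0],"yaw":0},{"jaw":1,"offset":[-5.52,0.25,0],"yaw":0},{"jaw":1,"offset":[-5.52,0.25,0],"yaw":0},{"jaw":1,"offset":[-5.52,0.25,0],"yaw":0},{"jaw":1,"offset":[-5.52,0.25,0],"yaw":0},{"jaw":1,"offset":[-5.52,0.25,0],"yaw":0},{"jaw":1,"offset":[-5.52,0.25,0],"yaw":0},{"jaw":1,"offset":[-5.52,0.25,0],"yaw":0}]'; python3 -m inch '[{"jaw":1,"offset":[0,0,2.5],"yaw":0},{"jaw":1,"offset":[0,0,2.5],"yaw":0},{"jaw":1,"offset":[0,0,1.5],"yaw":0},{"jaw":1,"offset":[0,0,0],"yaw":0},{"jaw":1,"offset":[0,0,0],"yaw":0}]'
cat >> h.py <<'E'
def settle(n=4):
    P=[]
    for i in range(n): im=manip.snapshot("scene");P.append(manip.get_obs()['tool_pos'])
    return im,np.mean(P[1:],0).round(1)
E
python3 - <<'E'
from h import *
im,p=settle();print(p)
m=[502.7,-323,49]
c=proj('scene',m);print(c,(c-[int(c[0])-26,int(c[1])-20])*16)
crop(im,*c,20,16,"pics/a1.png")
it=manip.snapshot("top");c=proj('top',m);crop(it,*c,30,10,"pics/a2.png")
E
```

```text
clock: 11.32
tool_pos: [501.6, -327.0, 230.7]
ee_rot: [3.141, -0.0, 1.571]
wrist_force: [1.5, 0.4, -1.1]
width: 17.0
clock: 11.95
tool_pos: [502.3, -325.4, 166.8]
ee_rot: [3.14, 0.001, 1.571]
wrist_force: [0.3, -0.7, -1.2]
width: 16.9
[ 502.4 -325.6  167. ]
[163.66853964 119.78770162] [426.69663431 332.6032259 ]
```

View pics/a1.png

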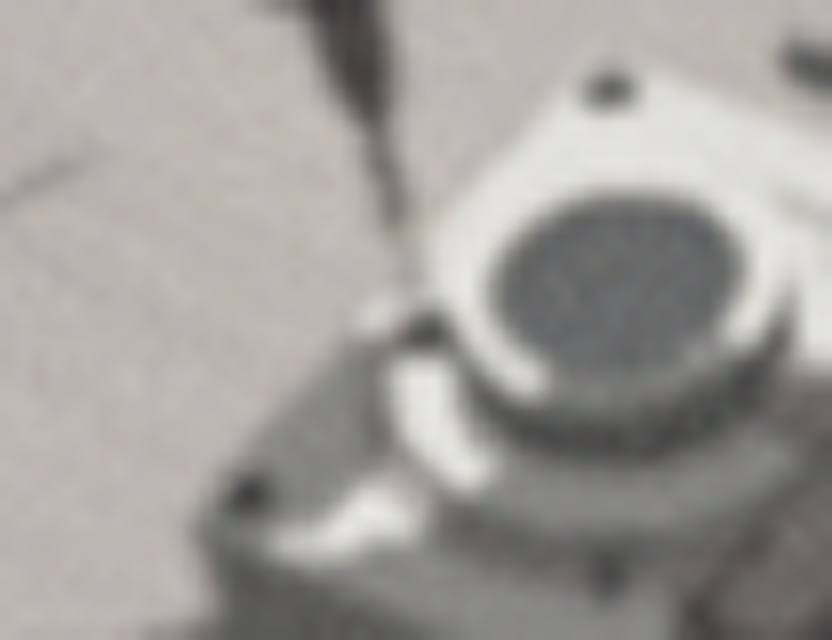

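View pics/a2.png

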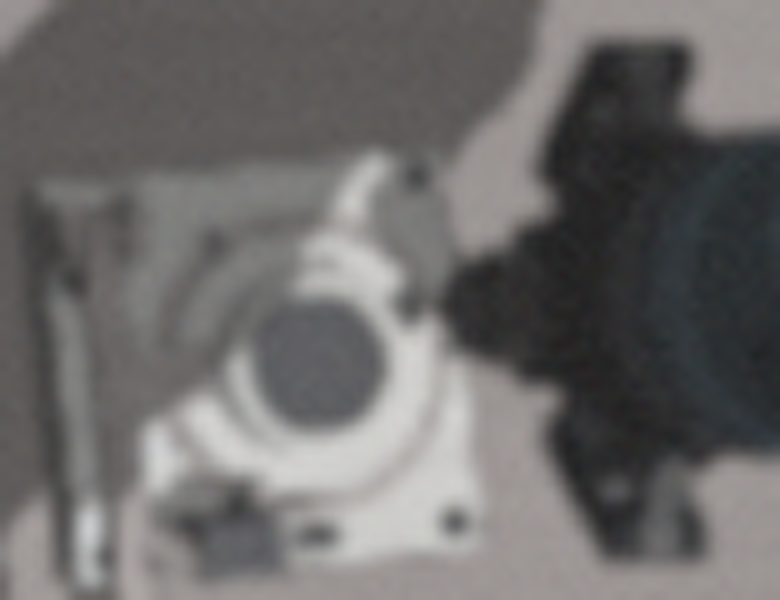

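```bash
cat >> h.py <<'E'
def overlay(im,X,z0,name,h=20,s=16,mark=None):
    """draw a vertical line of the probe axis through xy X, tip height z0"""
    c=proj('scene',[X[0],X[1],z0]);u0,v0=int(c[0])-int(h*1.33),int(c[1])-h
    k=cv2.resize(im[v0:v0+2*h,u0:u0+2*int(h*1.33)][:,:,::-1],None,fx=s,fy=s,interpolation=cv2.INTER_CUBIC).copy()
    f=lambda p:tuple(int(v) for v in (np.asarray(p)-[u0,v0]+0.5)*s-0.5)
    def poly(pts,col): cv2.polylines(k,[np.array([f(p) for p in pts],np.int32)],True,col,1)
    poly(projn('scene',circ((X[0],X[1],z0+3),3,40)),(0,0,255))
    cv2.line(k,f(proj('scene',[X[0],X[1],z0+6])),f(proj('scene',[X[0],X[1],z0+60])),(0,0,255),1)
    if mark is not None: poly(projn('scene',circ(mark,6,40)),(0,255,0))
    cv2.imwrite(name,k)
E
python3 - <<'E'
from h import *
im,p=settle(3)
overlay(im,(p[0]+1,p[1]+2.5),p[2]-96,"pics/a3.png",mark=(502.7,-323,49))
E
```

```text
(no output)
```

View pics/a3.png

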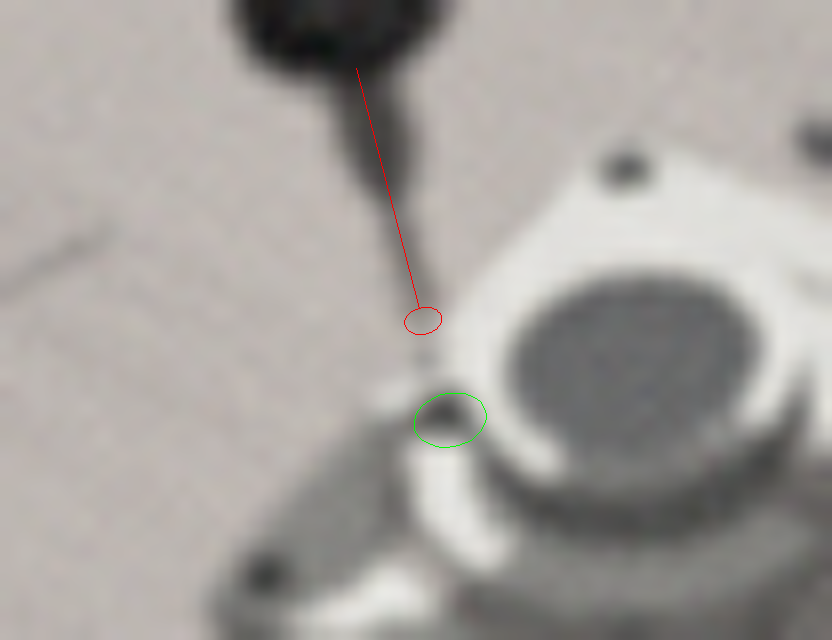

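```bash
cat >> h.py <<'E'
def ovm(im,cam,circs,name,h=14,s=20):
    c=proj(cam,circs[0][0]);u0,v0=int(c[0])-int(h*1.33),int(c[1])-h
    k=cv2.resize(im[v0:v0+2*h,u0:u0+2*int(h*1.33)][:,:,::-1],None,fx=s,fy=s,interpolation=cv2.INTER_NEAREST).copy()
    for m,r in circs:
        pts=np.array([((p-[u0,v0]+0.5)*s-0.5) for p in projn(cam,circ(m,r,60))],np.int32); cv2.polylines(k,[pts],True,(0,200,0),1)
    return k
E
python3 - <<'E'
from h import *
I=dict(np.load('ims0.npz'))
C=[((502.7,-323,49),6),((486.4,-293.8,65),27),((486.4,-293.8,49),40)]
a=ovm(I['scene'],'scene',C,'');b=ovm(I['top'],'top',C,'')
cv2.imwrite('pics/ov.png',cv2.resize(np.hstack([a,b]),None,fx=0.54,fy=0.54))
E
```

```text
(no output)
```

View pics/ov.png

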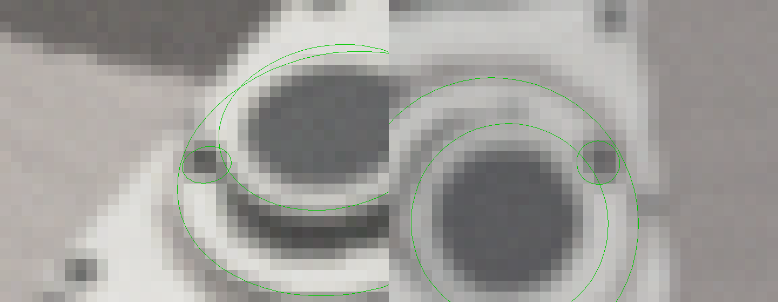

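```bash
cat >> h.py <<'E'
def freemark(ims,cams,m,rng=5,wts=None):
    gs={k:ims[k].astype(np.float32).mean(2) for k in cams}; best=(-9,)
    for dx in np.arange(-rng,rng+.1,.5):
        for dy in np.arange(-rng,rng+.1,.5):
            c=(m[0]+dx,m[1]+dy,m[2]);s=0
            for k in cams:
                inn=np.concatenate([samp(gs[k],projn(k,circ(c,r,24))) for r in (0,2,3.5,4.5)])
                o=samp(gs[k],projn(k,circ(c,8.,36))); s+=(np.median(o)-inn.mean())/np.median(o)
            if s>best[0]: best=(s,c)
    return best
E
python3 - <<'E'
from h import *
I=dict(np.load('ims0.npz'))
for m in[(502.7,-323,49),(508,-125.5,15),(619.3,17.1,44)]:
    for cams in(("scene",),("top",),("scene","top")): print(cams,freemark(I,cams,m))
E
```

```text
('scene',) (np.float32(0.3973984), (np.float64(502.2), np.float64(-325.0), 49))
('top',) (np.float32(0.29611427), (np.float64(503.7), np.float64(-324.0), 49))
('scene', 'top') (np.float32(0.6806021), (np.float64(502.7), np.float64(-325.0), 49))
('scene',) (np.float32(0.4438566), (np.float64(508.0), np.float64(-126.0), 15))
('top',) (np.float32(0.2677575), (np.float64(510.0), np.float64(-125.0), 15))
('scene', 'top') (np.float32(0.67453825), (np.float64(508.5), np.float64(-125.5), 15))
('scene',) (np.float32(0.3917415), (np.float64(617.8), np.float64(16.1), 44))
('top',) (np.float32(0.30818534), (np.float64(619.8), np.float64(17.6), 44))
('scene', 'top') (np.float32(0.6508385), (np.float64(618.8), np.float64(17.1), 44))
```

```bash
python3 -m inch '[{"jaw":1,"offset":[-0.13,-0.08,1],"yaw":0},{"jaw":1,"offset":[0,0,0.8],"yaw":0},{"jaw":1,"offset":[0,0,0],"yaw":0},{"jaw":1,"offset":[0,0,0],"yaw":0}]'; python3 - <<'E'
from h import *
im,p=settle(3);print(p)
overlay(im,(p[0]+1,p[1]+2.5),p[2]-96,"pics/a4.png",mark=(502.5,-324.3,49))
E
```

```text
clock: 12.85
tool_pos: [500.8, -326.5, 147.6]
ee_rot: [-3.141, -0.0, 1.571]
wrist_force: [0.2, -0.1, -0.4]
width: 16.5
[ 501.1 -326.6  148.1]
```

View pics/a4.png

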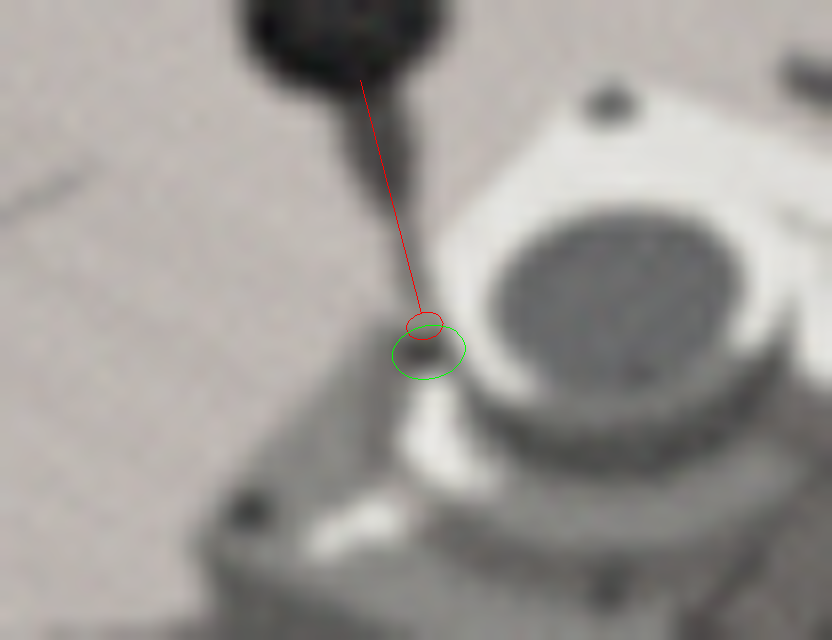

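```bash
python3 -m inch '[{"jaw":1,"offset":[0,0,0.3],"yaw":0},{"jaw":1,"offset":[0,0,0.2],"yaw":0},{"jaw":1,"offset":[0,0,0],"yaw":0}]'; python3 -m inch '[{"jaw":1,"offset":[0,0,0.1],"yaw":0},{"jaw":1,"offset":[0,0,0],"yaw":0}]'
```

```text
clock: 13.38
tool_pos: [501.3, -326.7, 143.0]
ee_rot: [3.141, 0.001, 1.571]
wrist_force: [0.4, -1.2, 2.3]
width: 16.7
clock: 13.62
tool_pos: [501.2, -326.7, 142.0]
ee_rot: [3.141, 0.0, 1.571]
wrist_force: [0.7, 0.4, 1.2]
width: 16.8
```

Contact is likely, though force noise is about ±1 N. I add a little depth, dwell about 0.9 s and look while in contact.

```bash
python3 -m inch '[{"jaw":1,"offset":[0,0,0.1],"yaw":0},{"jaw":1,"offset":[0,0,0],"yaw":0},{"jaw":1,"offset":[0,0,0],"yaw":0},{"jaw":1,"offset":[0,0,0],"yaw":0},{"jaw":1,"offset":[0,0,0],"yaw":0},{"jaw":1,"offset":[0,0,0],"yaw":0},{"jaw":1,"offset":[0,0,0],"yaw":0}]'; python3 - <<'E'
from h import *
F=[]
for i in range(10): im=manip.snapshot("scene");o=manip.get_obs();F.append(o['wrist_force'])
print(o['tool_pos'],np.mean(F,0),np.std(F,0))
overlay(im,(o['tool_pos'][0]+1,o['tool_pos'][1]+2.5),49,"pics/a5.png",h=14,s=22,mark=(502.5,-324.3,49))
E
```

```text
clock: 14.5
tool_pos: [501.1, -326.6, 140.9]
ee_rot: [3.141, 0.0, 1.571]
wrist_force: [1.6, 0.6, 2.6]
width: 16.5
[ 500.98154859 -326.56547124  140.84640184] [ 1.46070355 -0.74229595  1.91887934] [0.39916156 0.42858411 0.3975066 ]
```

View pics/a5.png

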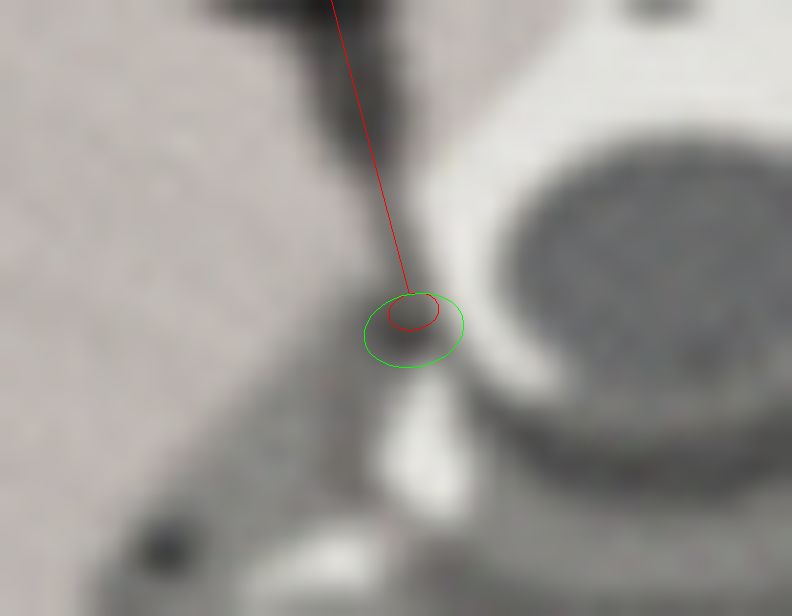

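```bash
python3 -m inch '[{"jaw":1,"offset":[0,0,-1],"yaw":0},{"jaw":1,"offset":[0,0,-4],"yaw":0},{"jaw":1,"offset":[0,0,-4],"yaw":0},{"jaw":1,"offset":[0,0,0],"yaw":0}]'; cat >> h.py <<'E'
def look(which=('A','B'),cA=(484,-124),cB=(602.6,-.1),cams=("scene",),ims=None):
    ims=ims or {n:manip.snapshot(n) for n in cams}
    for nm,c0,z in(('A',cA,15),('B',cB,44)):
        if nm in which:
            r=fitc(ims,cams,c0,[(31,z,1),(17,z,-1)],0); print(nm,r,fitmark(ims,cams,r[0],24,z),freemark(ims,cams,fitmark(ims,cams,r[0],24,z)[2],3))
    return ims
E
python3 - <<'E'
from h import *
im=look()['scene']; print(manip.get_obs()['tool_pos']); cv2.imwrite('pics/s6.png',im[:,:,::-1])
E
```

```text
clock: 15.5
tool_pos: [502.0, -327.5, 234.5]
ee_rot: [3.138, 0.004, 1.571]
wrist_force: [0.4, 0.3, -1.3]
width: 16.3
A (array([ 483.7, -124.2]), np.float64(-45.4)) (0.36, -0.08, [507.6, -126.2, 15.0]) (np.float32(0.47087243), (np.float64(507.1), np.float64(-125.7), 15.0))
B (array([ 6.016e+02, -6.000e-01]), np.float64(-78.1)) (0.31, 0.78, [618.7, 16.3, 44.0]) (np.float32(0.390635), (np.float64(618.2), np.float64(15.8), 44.0))
[ 501.22770802 -326.87901872  232.25256821]
```

View pics/s6.png

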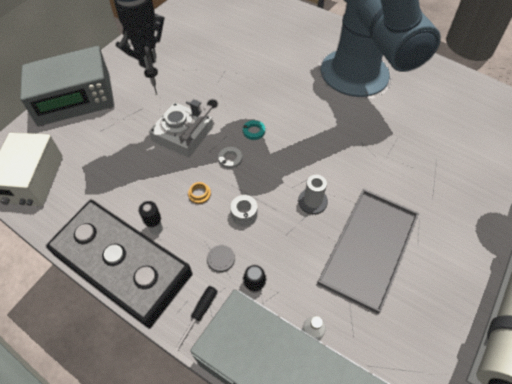

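```bash
python3 -m inch '[{"jaw":1,"offset":[4.96,0.14,0],"yaw":0},{"jaw":1,"offset":[4.96,0.14,0],"yaw":0},{"jaw":1,"offset":[4.96,0.14,0],"yaw":0},{"jaw":1,"offset":[4.96,0.14,0],"yaw":0},{"jaw":1,"offset":[0,0,3.5],"yaw":0},{"jaw":1,"offset":[0,0,3.5],"yaw":0},{"jaw":1,"offset":[0,0,3.7],"yaw":0},{"jaw":1,"offset":[0,0,0],"yaw":0}]'; python3 - <<'E'
from h import *
im,p=settle(4);print(p)
overlay(im,(p[0]+1,p[1]+2.5),p[2]-96,"pics/b1.png",mark=(507.7,-126,15))
E
```

```text
clock: 16.55
tool_pos: [502.1, -126.4, 119.7]
ee_rot: [-3.132, -0.004, 1.571]
wrist_force: [0.7, 1.1, 0.0]
width: 16.6
[ 506.6 -128.2  124.4]
```

View pics/b1.png

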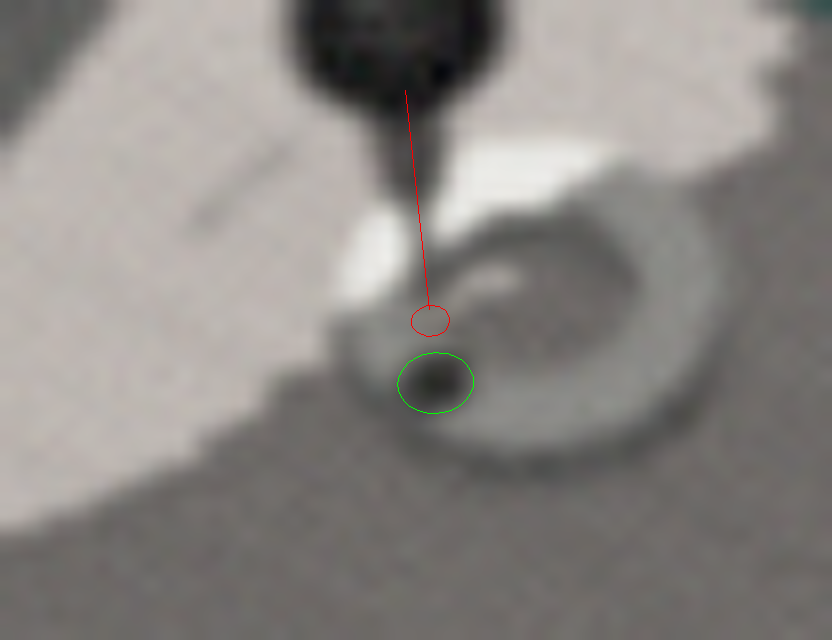

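```bash
python3 -m inch '[{"jaw":1,"offset":[0,0,0.8],"yaw":0},{"jaw":1,"offset":[0,0,0.4],"yaw":0},{"jaw":1,"offset":[0,0,0],"yaw":0},{"jaw":1,"offset":[0,0,0],"yaw":0}]'; python3 - <<'E'
from h import *
im,p=settle(5);print(p)
overlay(im,(p[0]+1,p[1]+2.5),p[2]-96,"pics/b2.png",h=14,s=22,mark=(507.7,-126,15))
E
```

```text
clock: 17.25
tool_pos: [506.5, -128.2, 111.9]
ee_rot: [3.142, 0.0, 1.571]
wrist_force: [0.6, 0.4, -0.2]
width: 16.5
[ 506.5 -128.1  111.9]
```

View pics/b2.png

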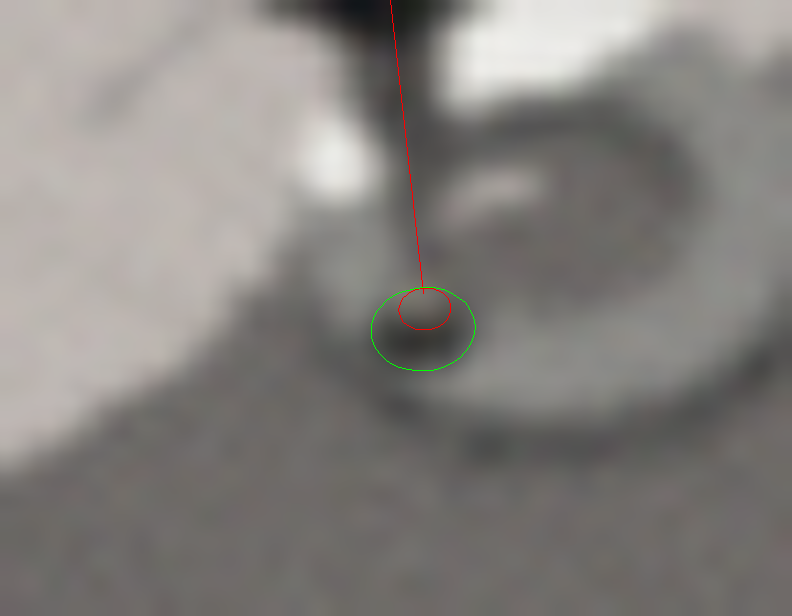

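```bash
python3 -m inch '[{"jaw":1,"offset":[0,0,0.2],"yaw":0},{"jaw":1,"offset":[0,0,0.25],"yaw":0},{"jaw":1,"offset":[0,0,0],"yaw":0},{"jaw":1,"offset":[0,0,0],"yaw":0},{"jaw":1,"offset":[0,0,0],"yaw":0},{"jaw":1,"offset":[0,0,0],"yaw":0},{"jaw":1,"offset":[0,0,0],"yaw":0},{"jaw":1,"offset":[0,0,0],"yaw":0}]'; python3 - <<'E'
from h import *
F=[]
for i in range(10): im=manip.snapshot("scene");o=manip.get_obs();F.append(o['wrist_force'])
print(o['tool_pos'],np.mean(F,0),np.std(F,0))
overlay(im,(o['tool_pos'][0]+1,o['tool_pos'][1]+2.5),15,"pics/b3.png",h=14,s=22,mark=(507.7,-126,15))
E
```

```text
clock: 18.5
tool_pos: [506.6, -128.2, 107.3]
ee_rot: [3.141, 0.0, 1.571]
wrist_force: [0.4, -0.4, 2.3]
width: 16.9
[ 506.5964159  -128.15474885  107.32389516] [-0.14279179 -0.14735299  1.65927299] [0.46092403 0.35964023 0.23669463]
```

View pics/b3.png

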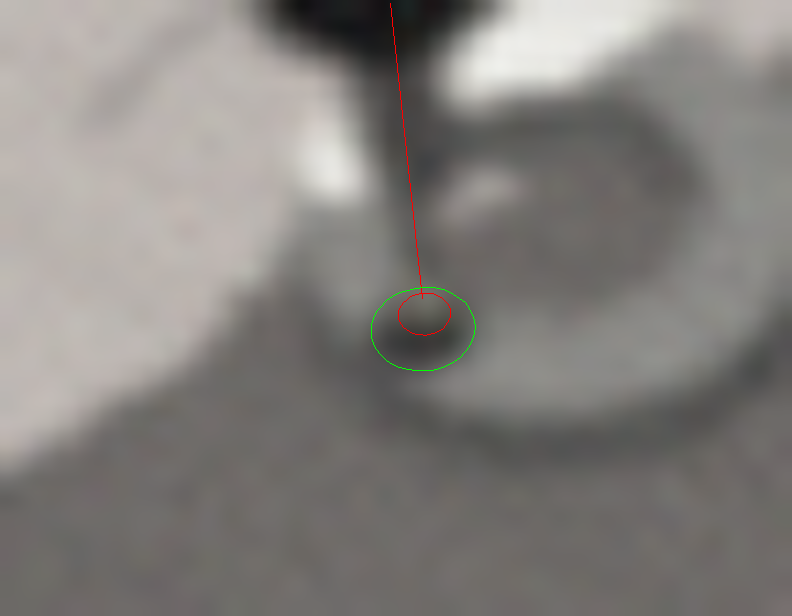

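```bash
python3 -m inch '[{"jaw":1,"offset":[0,0,-1],"yaw":0},{"jaw":1,"offset":[0,0,-3.5],"yaw":0},{"jaw":1,"offset":[0,0,-3.5],"yaw":0},{"jaw":1,"offset":[3.55,2.77,0],"yaw":0},{"jaw":1,"offset":[3.55,2.77,0],"yaw":0},{"jaw":1,"offset":[3.55,2.77,0],"yaw":0},{"jaw":1,"offset":[3.55,2.77,0],"yaw":0},{"jaw":1,"offset":[0,0,2.5],"yaw":0}]'; python3 -m inch '[{"jaw":1,"offset":[0,0,1.0],"yaw":0},{"jaw":1,"offset":[0,0,0],"yaw":0},{"jaw":1,"offset":[0,0,0],"yaw":0}]'; python3 - <<'E'
from h import *
im,p=settle(4);print(p)
overlay(im,(p[0]+1,p[1]+2.5),p[2]-96,"pics/c1.png",mark=(618.4,16.2,44))
E
```

```text
clock: 20.0
tool_pos: [620.7, 16.4, 164.0]
ee_rot: [3.136, -0.0, 1.575]
wrist_force: [-1.1, -0.6, -1.2]
width: 16.5
clock: 20.38
tool_pos: [617.5, 13.3, 153.2]
ee_rot: [3.141, 0.0, 1.57]
wrist_force: [0.5, 0.5, -1.0]
width: 16.6
[617.8  13.4 153.3]
```

View pics/c1.png

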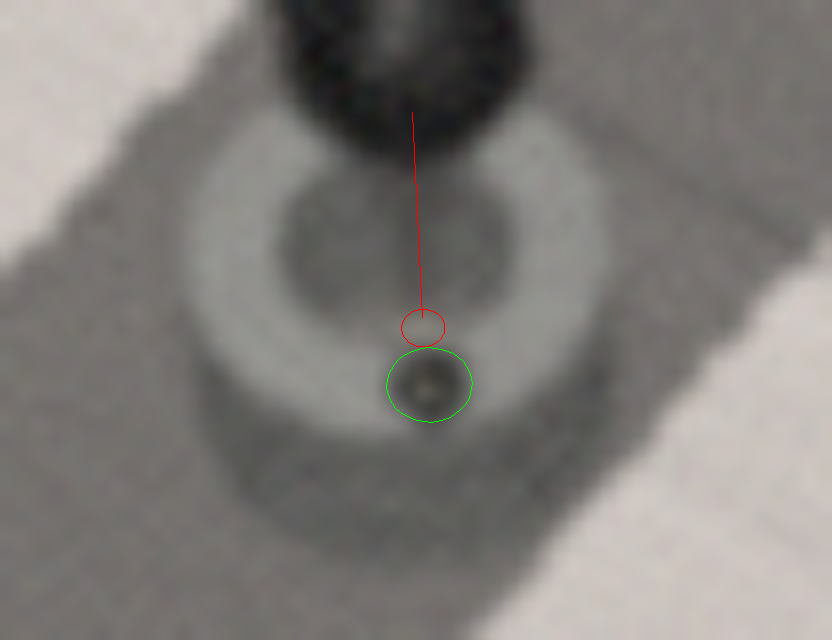

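```bash
python3 -m inch '[{"jaw":1,"offset":[0,0,0.8],"yaw":0},{"jaw":1,"offset":[0,0,0.4],"yaw":0},{"jaw":1,"offset":[0,0,0],"yaw":0},{"jaw":1,"offset":[0,0,0],"yaw":0}]'; python3 -m inch '[{"jaw":1,"offset":[0,0,0.2],"yaw":0},{"jaw":1,"offset":[0,0,0.3],"yaw":0},{"jaw":1,"offset":[0,0,0],"yaw":0},{"jaw":1,"offset":[0,0,0],"yaw":0},{"jaw":1,"offset":[0,0,0],"yaw":0},{"jaw":1,"offset":[0,0,0],"yaw":0},{"jaw":1,"offset":[0,0,0],"yaw":0},{"jaw":1,"offset":[0,0,0],"yaw":0}]'; python3 - <<'E'
from h import *
F=[]
for i in range(10): im=manip.snapshot("scene");o=manip.get_obs();F.append(o['wrist_force'])
print(o['tool_pos'],np.mean(F,0),np.std(F,0))
overlay(im,(o['tool_pos'][0]+1,o['tool_pos'][1]+2.5),44,"pics/c3.png",h=14,s=22,mark=(618.4,16.2,44))
E
```

```text
clock: 21.08
tool_pos: [617.2, 13.9, 140.4]
ee_rot: [-3.141, 0.0, 1.571]
wrist_force: [-1.3, -0.1, 0.3]
width: 16.6
clock: 22.08
tool_pos: [617.4, 13.9, 135.3]
ee_rot: [3.141, 0.0, 1.571]
wrist_force: [-0.9, 0.0, 1.5]
width: 16.8
[617.35667866  13.83665852 135.27856161] [-0.93719908 -0.07020885  1.87847975] [0.48701798 0.38111914 0.40845805]
```

View pics/c3.png

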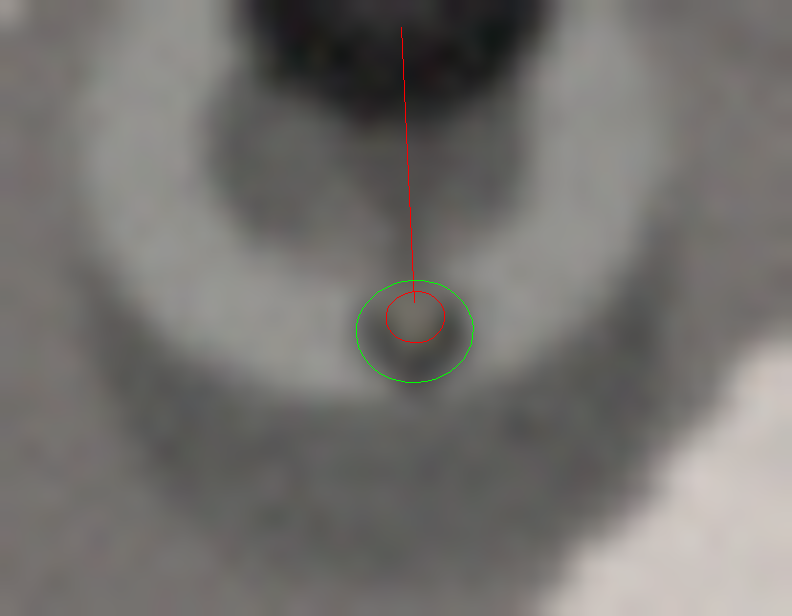

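```bash
python3 -m inch '[{"jaw":1,"offset":[0,0,-1],"yaw":0},{"jaw":1,"offset":[0,0,-4],"yaw":0},{"jaw":1,"offset":[0,0,-4.5],"yaw":0},{"jaw":1,"offset":[0,0,0],"yaw":0}]'; python3 -m inch '[{"jaw":1,"offset":[-4.26,-1.455,0],"yaw":0},{"jaw":1,"offset":[-4.26,-1.455,0],"yaw":0},{"jaw":1,"offset":[-4.26,-1.455,0],"yaw":0},{"jaw":1,"offset":[-4.26,-1.455,0],"yaw":0},{"jaw":1,"offset":[-4.26,-1.455,0],"yaw":0},{"jaw":1,"offset":[-4.26,-1.455,0],"yaw":0},{"jaw":1,"offset":[-4.26,-1.455,0],"yaw":0},{"jaw":1,"offset":[-4.26,-1.455,0],"yaw":0}]';  python3 -m inch '[{"jaw":1,"offset":[0,0,2],"yaw":0},{"jaw":1,"offset":[0,0,3],"yaw":0},{"jaw":1,"offset":[0,0,2],"yaw":0},{"jaw":1,"offset":[0,0,0],"yaw":0},{"jaw":1,"offset":[0,0,0],"yaw":0}]'; python3 - <<'E'
from h import *
im,p=settle(4);print(p)
overlay(im,(p[0]+1,p[1]+2.5),p[2]-96,"pics/d1.png",mark=(502.5,-324.3,49))
E
```

```text
clock: 23.08
tool_pos: [620.0, 13.7, 235.1]
ee_rot: [3.133, 0.001, 1.571]
wrist_force: [0.4, 0.4, -0.9]
width: 16.5
clock: 24.08
tool_pos: [500.0, -327.9, 229.3]
ee_rot: [-3.141, -0.001, 1.571]
wrist_force: [-0.2, -0.4, 0.2]
width: 16.9
clock: 24.7
tool_pos: [501.1, -327.0, 160.7]
ee_rot: [3.141, 0.0, 1.571]
wrist_force: [0.6, 0.8, -0.2]
width: 16.5
[ 501.6 -327.4  161.4]
```

View pics/d1.png

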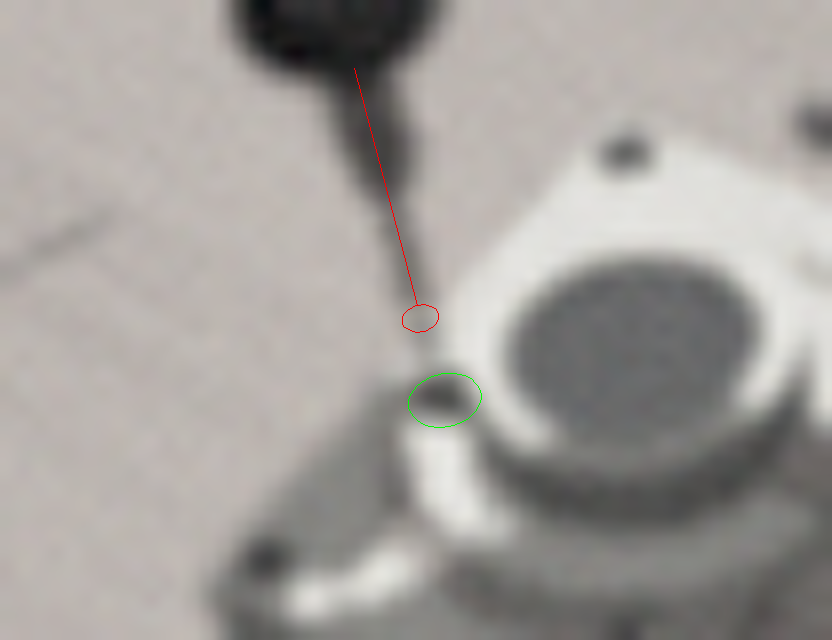

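```bash
python3 -m inch '[{"jaw":1,"offset":[0.05,0,0.9],"yaw":0},{"jaw":1,"offset":[0,0,0.6],"yaw":0},{"jaw":1,"offset":[0,0,0],"yaw":0},{"jaw":1,"offset":[0,0,0],"yaw":0}]'; python3 -m inch '[{"jaw":1,"offset":[0,0,0.2],"yaw":0},{"jaw":1,"offset":[0,0,0.35],"yaw":0},{"jaw":1,"offset":[0,0,0],"yaw":0},{"jaw":1,"offset":[0,0,0],"yaw":0},{"jaw":1,"offset":[0,0,0],"yaw":0},{"jaw":1,"offset":[0,0,0],"yaw":0},{"jaw":1,"offset":[0,0,0],"yaw":0},{"jaw":1,"offset":[0,0,0],"yaw":0}]'; python3 - <<'E'
from h import *
F=[]
for i in range(10): im=manip.snapshot("scene");o=manip.get_obs();F.append(o['wrist_force'])
print(o['tool_pos'],np.mean(F,0),np.std(F,0))
overlay(im,(o['tool_pos'][0]+1,o['tool_pos'][1]+2.5),49,"pics/d3.png",h=14,s=22,mark=(502.5,-324.3,49))
E
```

```text
clock: 25.4
tool_pos: [500.8, -326.4, 145.4]
ee_rot: [-3.141, -0.0, 1.571]
wrist_force: [-0.9, 0.7, 1.1]
width: 16.4
clock: 26.4
tool_pos: [501.0, -326.5, 139.8]
ee_rot: [3.142, 0.0, 1.571]
wrist_force: [0.1, 0.3, 1.8]
width: 16.5
[ 500.98261729 -326.44549702  139.81826538] [-0.97535495  0.64903013  2.18964562] [0.35741616 0.32308244 0.52594184]
```

View pics/d3.png

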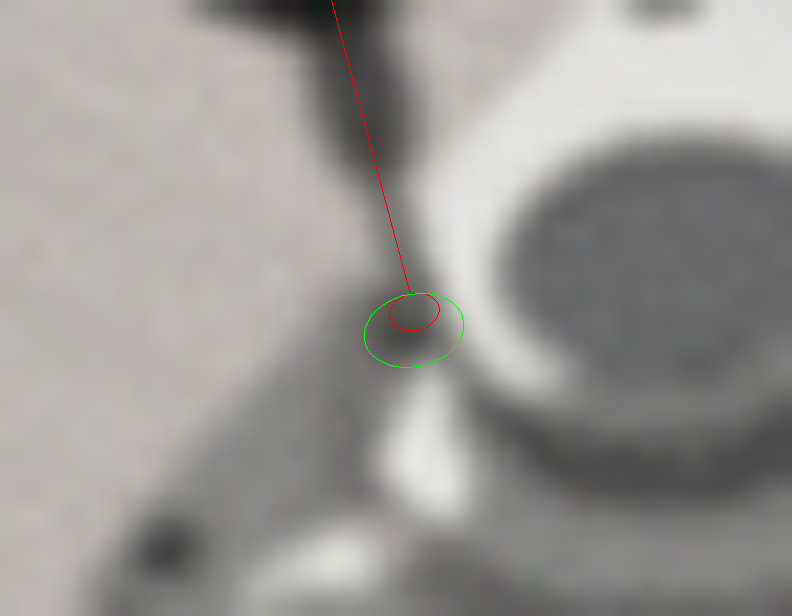

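```bash
python3 -m inch '[{"jaw":1,"offset":[0,0,-1],"yaw":0},{"jaw":1,"offset":[0,0,-4],"yaw":0},{"jaw":1,"offset":[0,0,-4.5],"yaw":0},{"jaw":1,"offset":[0,0,0],"yaw":0}]'; python3 -m inch '[{"jaw":1,"offset":[5.53,-0.25,0],"yaw":0},{"jaw":1,"offset":[5.53,-0.25,0],"yaw":0},{"jaw":1,"offset":[5.53,-0.25,0],"yaw":0},{"jaw":1,"offset":[5.53,-0.25,0],"yaw":0},{"jaw":1,"offset":[5.53,-0.25,0],"yaw":0},{"jaw":1,"offset":[5.53,-0.25,0],"yaw":0},{"jaw":1,"offset":[5.53,-0.25,0],"yaw":0},{"jaw":1,"offset":[5.53,-0.25,0],"yaw":0}]';  python3 -m inch '[{"jaw":1,"offset":[0,0,0],"yaw":0},{"jaw":1,"offset":[0,0,0],"yaw":0},{"jaw":1,"offset":[0,0,0],"yaw":0}]'; python3 - <<'E'
from h import *
im,p=settle(4);print(p)
E
```

```text
clock: 27.4
tool_pos: [503.1, -328.0, 239.5]
ee_rot: [3.135, 0.005, 1.571]
wrist_force: [-0.1, -0.9, -1.0]
width: 16.6
clock: 28.4
tool_pos: [480.1, 117.7, 234.0]
ee_rot: [-3.141, 0.0, 1.571]
wrist_force: [0.4, -0.8, -0.9]
width: 16.8
clock: 28.78
tool_pos: [481.0, 114.8, 234.5]
ee_rot: [-3.141, 0.0, 1.569]
wrist_force: [0.7, -0.4, -0.9]
width: 16.9
[481.1 114.9 234.7]
```

```bash
python3 -m inch '[{"jaw":1,"offset":[0.14,0,3],"yaw":0},{"jaw":1,"offset":[0,0,3],"yaw":0},{"jaw":1,"offset":[0,0,1],"yaw":0},{"jaw":1,"offset":[0,0,0],"yaw":0},{"jaw":1,"offset":[0,0,1],"yaw":0},{"jaw":1,"offset":[0,0,1],"yaw":0},{"jaw":1,"offset":[0,0,1],"yaw":0},{"jaw":1,"offset":[0,0,0],"yaw":0}]'; python3 -m inch '[{"jaw":1,"offset":[0,0,1],"yaw":0},{"jaw":1,"offset":[0,0,0.8],"yaw":0},{"jaw":1,"offset":[0,0,0.4],"yaw":0},{"jaw":1,"offset":[0,0,0],"yaw":0},{"jaw":1,"offset":[0,0,0],"yaw":0}]'
```

```text
clock: 29.98
tool_pos: [480.0, 117.3, 133.7]
ee_rot: [-3.139, 0.0, 1.571]
wrist_force: [0.5, -0.8, -0.4]
width: 16.4
clock: 30.6
tool_pos: [481.1, 117.4, 112.9]
ee_rot: [3.141, 0.0, 1.571]
wrist_force: [-0.4, -0.4, -1.5]
width: 16.7
```

```bash
python3 -m inch '[{"jaw":1,"offset":[0,0,0.15],"yaw":0},{"jaw":1,"offset":[0,0,0],"yaw":0},{"jaw":1,"offset":[0,0,0],"yaw":0}]'; python3 -m inch '[{"jaw":0.5,"offset":[0,0,0],"yaw":0},{"jaw":0.2,"offset":[0,0,0],"yaw":0},{"jaw":0.2,"offset":[0,0,0],"yaw":0},{"jaw":0.2,"offset":[0,0,0],"yaw":0},{"jaw":0.2,"offset":[0,0,-4],"yaw":0},{"jaw":0.2,"offset":[0,0,-4.5],"yaw":0},{"jaw":0,"offset":[0,0,-4.5],"yaw":0},{"jaw":0,"offset":[0,0,0],"yaw":0}]'
```

```text
clock: 30.98
tool_pos: [481.3, 117.4, 111.9]
ee_rot: [3.141, 0.0, 1.571]
wrist_force: [-0.4, 0.3, 6.1]
width: 16.6
clock: 31.98
tool_pos: [483.6, 117.7, 245.1]
ee_rot: [3.134, -0.001, 1.571]
wrist_force: [-0.4, 0.0, -0.1]
width: 85.2
```

```bash
python3 - <<'E'
from h import *
I={n:manip.snapshot(n) for n in("scene","top")}; print(manip.get_obs()['tool_pos'])
cv2.imwrite('pics/s8.png',I['scene'][:,:,::-1])
crop(I['scene'],316,190,30,8,"pics/p8.png")
look(ims=I)
r=manip.silhouettes('scene','tray'); reg=r[0]['region'].astype(np.uint8); print(r[0]['confidence'])
cs=max(cv2.findContours(reg,cv2.RETR_EXTERNAL,cv2.CHAIN_APPROX_NONE)[0],key=cv2.contourArea)
q=cv2.minAreaRect(cs);ap=cv2.approxPolyDP(cv2.convexHull(cs),6,True)[:,0]
print(ap.tolist(),[onz('scene',p,18).round(0).tolist() for p in ap.astype(float)])
E
```

```text
[481.25453947 117.39232368 241.32486972]
A (array([ 483.4, -124.5]), np.float64(-62.4)) (0.37, -0.06, [507.4, -126.0, 15.0]) (np.float32(0.48705274), (np.float64(507.4), np.float64(-125.5), 15.0))
B (array([601. ,   5.8]), np.float64(-13.7)) (0.2, -0.24, [624.3, 0.1, 44.0]) (np.float32(0.09101418), (np.float64(621.8), np.float64(3.1), 44.0))
0.9
[[363, 190], [418, 213], [378, 314], [317, 283]] [[394.0, 209.0, 18.0], [380.0, 349.0, 18.0], [653.0, 369.0, 18.0], [662.0, 229.0, 18.0]]
```

View pics/p8.png

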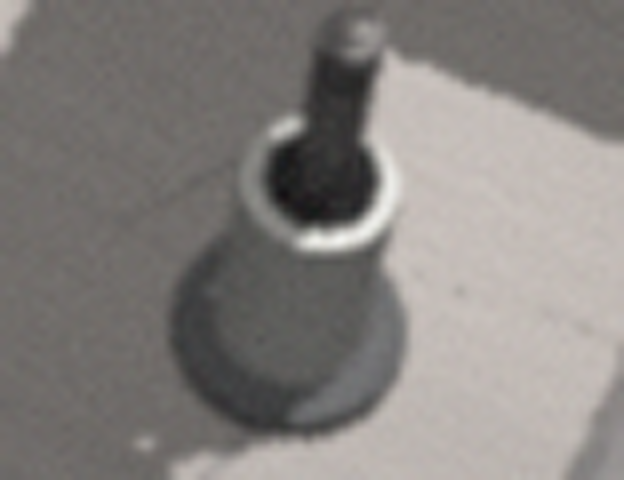

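View pics/s8.png

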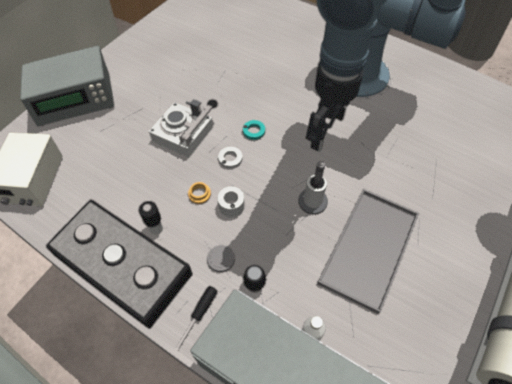

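The ring at (244,210) has been knocked to (231,200), the announced disturbance. The probe stands in its stand. I re-measure the ring and the neighbouring reducer.

```bash
python3 - <<'E'
from h import *
I={n:manip.snapshot(n) for n in("scene","top")}
p,e=tri(ray('scene',(231,197)),ray('top',(0,0))) if 0 else (onz('scene',(231,196),44),0); print(p)
for cams in(("scene",),("top",),("scene","top")): look('B',cB=p,cams=cams,ims=I)
crop(I['scene'],220,190,35,9,"pics/e1.png")
t=proj('top',p);crop(I['top'],*t,45,7,"pics/e2.png")
for cams in(("scene",),("top",)): print('red',fitc(I,cams,(onz('scene',(200,190),20)[:2]),[(22,24,1)],0))
E
```

```text
[595.83276122 -39.36577327  44.        ]
B (array([598.9, -39. ]), np.float64(-72.2)) (0.37, 0.8, [615.6, -21.8, 44.0]) (np.float32(0.47621354), (np.float64(615.1), np.float64(-22.8), 44.0))
B (array([599.6, -38.9]), np.float64(-59.3)) (0.26, 0.8, [616.3, -21.7, 44.0]) (np.float32(0.31518093), (np.float64(616.8), np.float64(-21.2), 44.0))
B (array([599.4, -38.9]), np.float64(-131.3)) (0.61, 0.8, [616.1, -21.7, 44.0]) (np.float32(0.75410455), (np.float64(615.6), np.float64(-21.7), 44.0))
red (array([ 612.9, -124.7]), np.float64(-4.9))
red (array([ 604. , -122.8]), np.float64(-0.4))
```

View pics/e1.png

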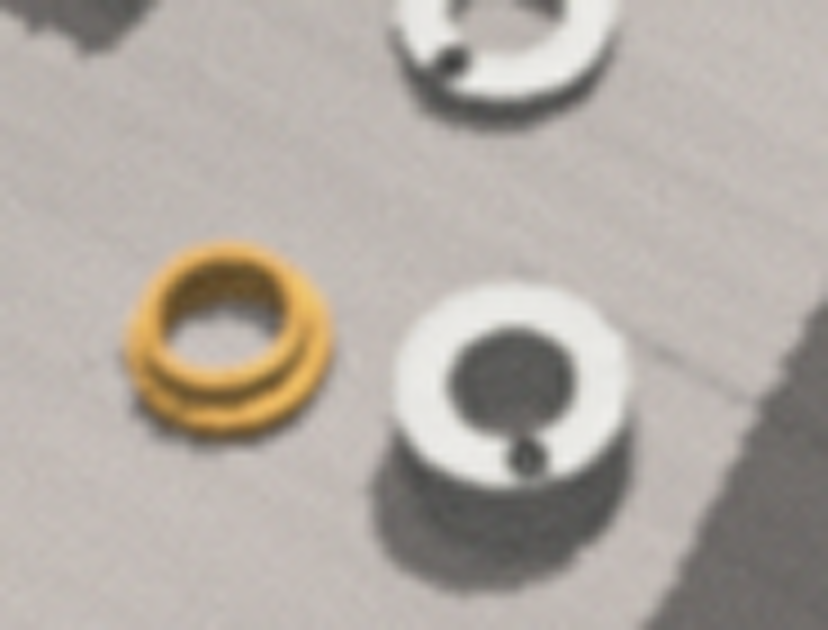

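View pics/e2.png

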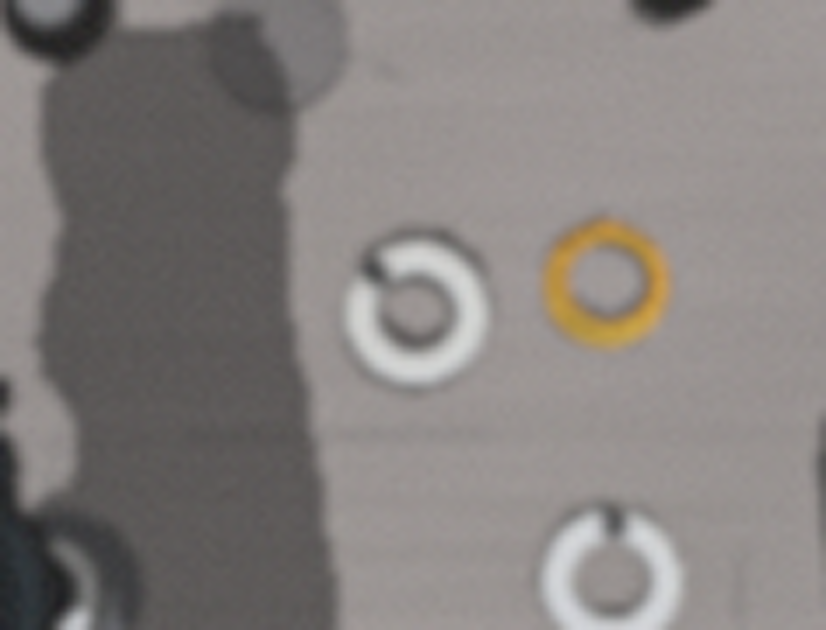

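```bash
python3 -m inch '[{"jaw":0,"offset":[-3.92,2.93,0],"yaw":0},{"jaw":0,"offset":[-3.92,2.93,0],"yaw":0},{"jaw":0,"offset":[-3.92,2.93,0],"yaw":0},{"jaw":0,"offset":[-3.92,2.93,0],"yaw":0},{"jaw":0,"offset":[0,0,4],"yaw":0},{"jaw":0,"offset":[0,0,5],"yaw":0},{"jaw":0,"offset":[0,0,4],"yaw":0},{"jaw":0,"offset":[0,0,0],"yaw":0}]'; python3 - <<'E'
from h import *
im,p=settle(4);print(p)
look('B',cB=(599.4,-38.9),ims={'scene':im})
crop(im,*proj('scene',(599,-39,60)),40,7,"pics/f1.png")
E
```

```text
clock: 33.22
tool_pos: [593.7, -38.8, 106.5]
ee_rot: [-3.131, -0.002, 1.571]
wrist_force: [-0.6, 0.0, -0.4]
width: 85.1
[598.8 -39.5 112.5]
B (array([599.2, -38.8]), np.float64(-38.6)) (0.39, 0.8, [615.9, -21.6, 44.0]) (np.float32(0.4728426), (np.float64(615.4), np.float64(-22.6), 44.0))
```

View pics/f1.png

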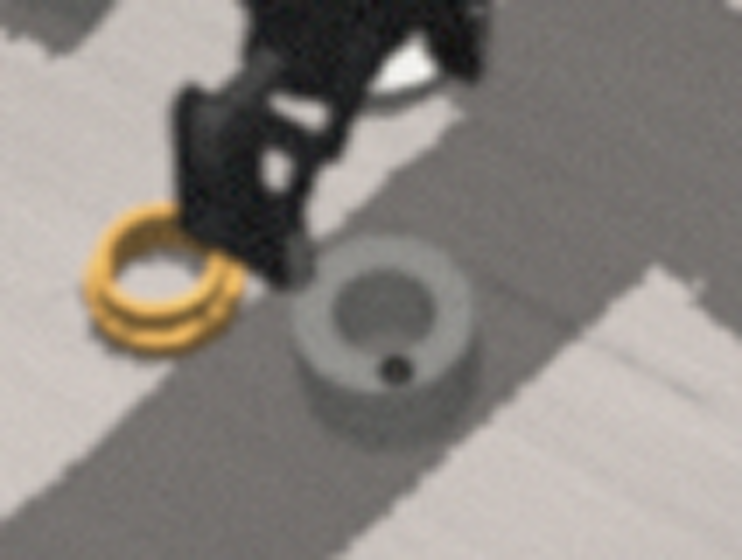

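```bash
python3 -m inch '[{"jaw":0,"offset":[0,0,3],"yaw":0},{"jaw":0,"offset":[0,0,3],"yaw":0},{"jaw":0,"offset":[0,0,2],"yaw":0},{"jaw":0,"offset":[0,0,1.2],"yaw":0},{"jaw":0,"offset":[0,0,1.2],"yaw":0},{"jaw":0,"offset":[0,0,0],"yaw":0},{"jaw":0,"offset":[0,0,0],"yaw":0}]' 50; python3 -m inch '[{"jaw":1,"offset":[0,0,0],"yaw":0},{"jaw":1,"offset":[0,0,0],"yaw":0},{"jaw":1,"offset":[0,0,0],"yaw":0},{"jaw":1,"offset":[0,0,0],"yaw":0},{"jaw":1,"offset":[0,0,0],"yaw":0}]' 50
```

```text
clock: 34.3
tool_pos: [598.8, -39.6, 8.0]
ee_rot: [3.14, 0.0, 1.571]
wrist_force: [-0.1, 1.0, 0.1]
width: 85.3
clock: 34.92
tool_pos: [598.9, -39.6, 8.4]
ee_rot: [3.14, 0.0, 1.571]
wrist_force: [-1.2, -0.4, 5.9]
width: 61.1
```

```bash
python3 -m inch '[{"jaw":1,"offset":[0,0,-1],"yaw":0},{"jaw":1,"offset":[0,0,-4],"yaw":0},{"jaw":1,"offset":[0,0,-5],"yaw":0},{"jaw":1,"offset":[0,0,-5],"yaw":0},{"jaw":1,"offset":[0,0,0],"yaw":0}]'; python3 -m inch '[{"jaw":1,"offset":[4.15,-0.26,0],"yaw":0},{"jaw":1,"offset":[4.15,-0.26,0],"yaw":0},{"jaw":1,"offset":[4.15,-0.26,0],"yaw":0},{"jaw":1,"offset":[4.15,-0.26,0],"yaw":0},{"jaw":1,"offset":[4.15,-0.26,0],"yaw":0},{"jaw":1,"offset":[4.15,-0.26,0],"yaw":0},{"jaw":1,"offset":[4.15,-0.26,0],"yaw":0},{"jaw":1,"offset":[4.15,-0.26,0],"yaw":0}]'; python3 - <<'E'
from h import *
im,p=settle(8);print(p)
im=manip.snapshot("scene"); cv2.imwrite('pics/g1.png',im[:,:,::-1])
E
```

```text
clock: 35.55
tool_pos: [601.4, -40.0, 162.4]
ee_rot: [3.132, 0.002, 1.571]
wrist_force: [0.4, 0.1, -2.7]
width: 60.9
clock: 36.55
tool_pos: [576.0, 293.4, 155.2]
ee_rot: [-3.138, 0.001, 1.571]
wrist_force: [0.6, 0.6, -1.8]
width: 60.7
[576.4 292.7 155.8]
```

View pics/g1.png

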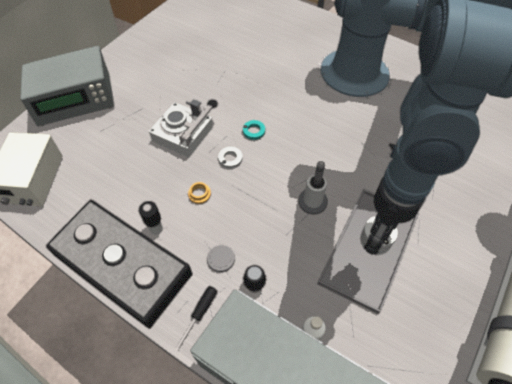

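```bash
python3 -m inch '[{"jaw":1,"offset":[0,0,4],"yaw":0},{"jaw":1,"offset":[0,0,4],"yaw":0},{"jaw":1,"offset":[0,0,3],"yaw":0},{"jaw":1,"offset":[0,0,2],"yaw":0},{"jaw":1,"offset":[0,0,0.6],"yaw":0},{"jaw":1,"offset":[0,0,0.4],"yaw":0},{"jaw":1,"offset":[0,0,0],"yaw":0},{"jaw":1,"offset":[0,0,0],"yaw":0}]'; python3 -m inch '[{"jaw":1,"offset":[0,0,0.15],"yaw":0},{"jaw":1,"offset":[0,0,0],"yaw":0},{"jaw":1,"offset":[0,0,0],"yaw":0}]'
```

```text
clock: 38.0
tool_pos: [578.1, 292.8, 18.3]
ee_rot: [3.14, -0.001, 1.571]
wrist_force: [0.2, -0.8, -2.6]
width: 60.8
clock: 38.38
tool_pos: [577.3, 292.6, 15.8]
ee_rot: [3.142, 0.0, 1.571]
wrist_force: [0.5, 0.5, -2.2]
width: 61.0
```

```bash
python3 -m inch '[{"jaw":1,"offset":[0,0,0.15],"yaw":0},{"jaw":1,"offset":[0,0,0],"yaw":0},{"jaw":1,"offset":[0,0,0],"yaw":0}]';python3 -m inch '[{"jaw":1,"offset":[0,0,0.1],"yaw":0},{"jaw":1,"offset":[0,0,0],"yaw":0},{"jaw":1,"offset":[0,0,0],"yaw":0}]'
```

```text
clock: 38.75
tool_pos: [577.3, 292.5, 14.2]
ee_rot: [-3.141, 0.0, 1.571]
wrist_force: [-0.3, 0.4, -2.2]
width: 60.4
clock: 39.12
tool_pos: [577.5, 292.6, 13.5]
ee_rot: [3.141, -0.0, 1.571]
wrist_force: [-0.8, 0.5, -0.4]
width: 61.1
```

```bash
python3 -m inch '[{"jaw":0.1,"offset":[0,0,0],"yaw":0},{"jaw":0.1,"offset":[0,0,0],"yaw":0},{"jaw":0,"offset":[0,0,0],"yaw":0},{"jaw":0,"offset":[0,0,0],"yaw":0},{"jaw":0,"offset":[0,0,-3],"yaw":0},{"jaw":0,"offset":[0,0,-4],"yaw":0},{"jaw":0,"offset":[0,0,-5],"yaw":0},{"jaw":0,"offset":[0,0,-5],"yaw":0}]'; python3 - <<'E'
from h import *
im,p=settle(6);print(p)
im=manip.snapshot("scene"); crop(im,370,240,75,5,"pics/g2.png");look('A',ims={'scene':im})
E
```

```text
clock: 40.12
tool_pos: [577.1, 292.4, 184.7]
ee_rot: [-3.141, 0.0, 1.571]
wrist_force: [0.6, 1.2, -0.1]
width: 85.8
[578.6 293.1 185.5]
A (array([ 483.2, -124.7]), np.float64(-60.9)) (0.36, -0.06, [507.2, -126.2, 15.0]) (np.float32(0.4813855), (np.float64(507.7), np.float64(-125.7), 15.0))
```

View pics/g2.png

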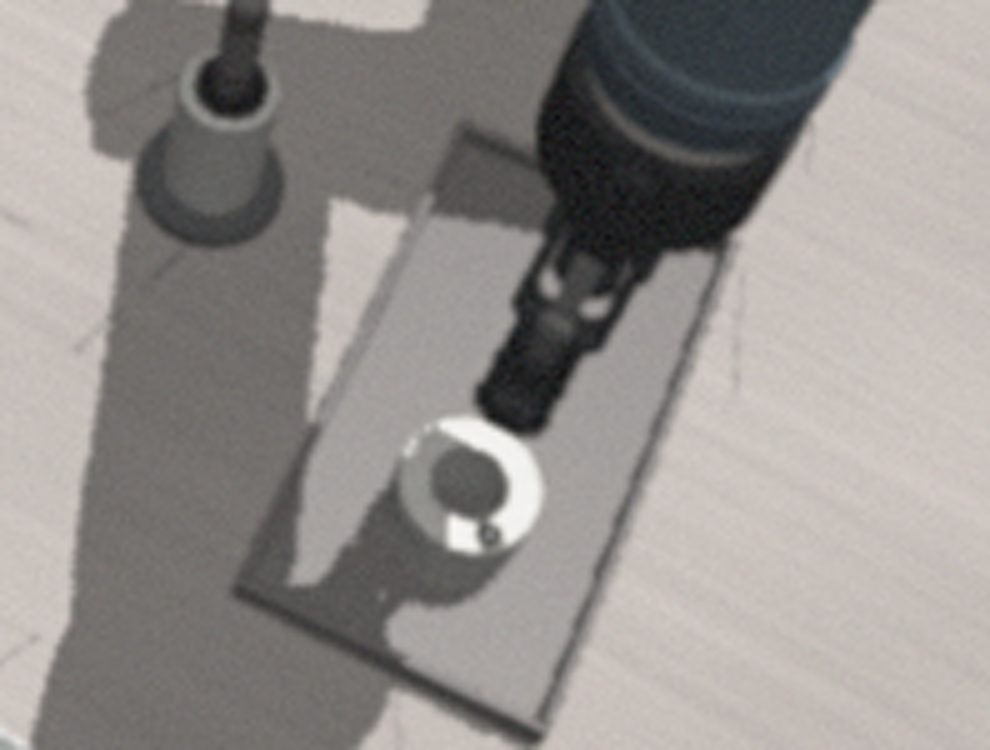

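```bash
python3 -m inch '[{"jaw":0,"offset":[-5.22,-1.2,-0.3],"yaw":0},{"jaw":0,"offset":[-5.22,-1.2,0],"yaw":0},{"jaw":0,"offset":[-5.22,-1.2,0],"yaw":0},{"jaw":0,"offset":[-5.22,-1.2,0],"yaw":0},{"jaw":0,"offset":[-5.22,-1.2,0],"yaw":0},{"jaw":0,"offset":[-5.22,-1.2,0],"yaw":0},{"jaw":0,"offset":[-5.22,-1.2,0],"yaw":0},{"jaw":0,"offset":[-5.22,-1.2,0],"yaw":0}]'; python3 -m inch '[{"jaw":0,"offset":[0,0,4],"yaw":0},{"jaw":0,"offset":[0,0,5],"yaw":0},{"jaw":0,"offset":[0,0,3],"yaw":0},{"jaw":0,"offset":[0,0,0],"yaw":0},{"jaw":0,"offset":[0,0,0],"yaw":0}]'; python3 - <<'E'
from h import *
im,p=settle(6);print(p)
look('A',ims={'scene':im})
crop(im,*proj('scene',(484,-124,30)),35,8,"pics/h1.png")
E
```

```text
clock: 41.48
tool_pos: [479.7, -126.2, 184.8]
ee_rot: [-3.139, -0.001, 1.571]
wrist_force: [0.5, -0.2, -0.3]
width: 85.7
clock: 42.1
tool_pos: [481.5, -125.1, 66.7]
ee_rot: [-3.142, 0.0, 1.571]
wrist_force: [0.3, -0.4, 0.6]
width: 85.3
[ 482.5 -125.4   67.6]
A (array([ 483.9, -124.6]), np.float64(-22.0)) (0.37, -0.06, [507.9, -126.1, 15.0]) (np.float32(0.4540702), (np.float64(507.4), np.float64(-125.6), 15.0))
```

View pics/h1.png

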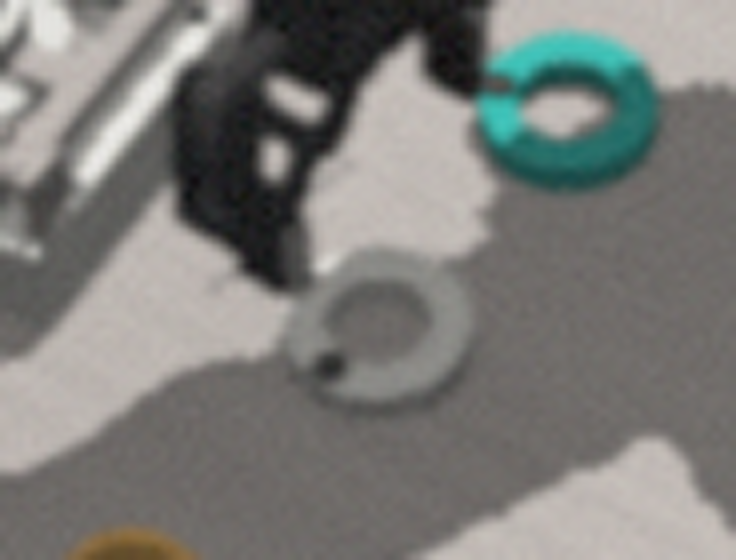

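```bash
python3 -m inch '[{"jaw":0,"offset":[0.05,0,3],"yaw":0},{"jaw":0,"offset":[0,0,2],"yaw":0},{"jaw":0,"offset":[0,0,1],"yaw":0},{"jaw":0,"offset":[0,0,0.5],"yaw":0},{"jaw":0,"offset":[0,0,0],"yaw":0},{"jaw":0,"offset":[0,0,0.3],"yaw":0},{"jaw":0,"offset":[0,0,0],"yaw":0},{"jaw":0,"offset":[0,0,0],"yaw":0}]'; python3 -m inch '[{"jaw":1,"offset":[0,0,0],"yaw":0},{"jaw":1,"offset":[0,0,0],"yaw":0},{"jaw":1,"offset":[0,0,0],"yaw":0},{"jaw":1,"offset":[0,0,0],"yaw":0},{"jaw":1,"offset":[0,0,0],"yaw":0}]' 40
```

```text
clock: 43.4
tool_pos: [481.5, -124.6, -1.5]
ee_rot: [3.141, 0.0, 1.571]
wrist_force: [0.2, 0.8, -0.4]
width: 85.7
clock: 44.02
tool_pos: [481.7, -124.6, -1.1]
ee_rot: [3.141, 0.0, 1.571]
wrist_force: [-0.8, 0.4, 5.2]
width: 59.5
```

```bash
python3 -m inch '[{"jaw":1,"offset":[0,0,-1],"yaw":0},{"jaw":1,"offset":[0,0,-4],"yaw":0},{"jaw":1,"offset":[0,0,-5],"yaw":0},{"jaw":1,"offset":[0,0,-6],"yaw":0},{"jaw":1,"offset":[0,0,-4],"yaw":0},{"jaw":1,"offset":[0,0,0],"yaw":0}]'; python3 - <<'E'
from h import *
im,p=settle(6);print(p)
crop(im,*proj('scene',(484,-124,180)),40,7,"pics/h2.png")
E
```

```text
clock: 44.78
tool_pos: [483.8, -125.5, 202.3]
ee_rot: [3.134, 0.003, 1.571]
wrist_force: [0.0, 0.0, -1.3]
width: 59.3
[ 480.3 -124.2  197. ]
```

View pics/h2.png

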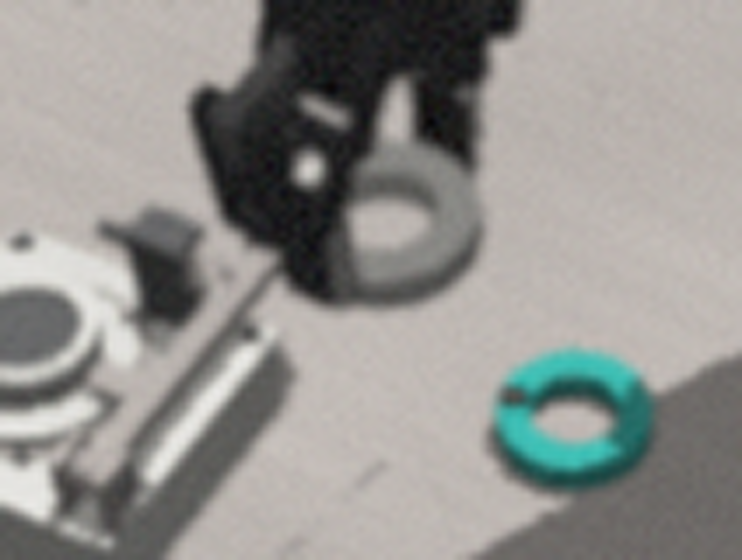

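```bash
python3 -m inch '[{"jaw":1,"offset":[5.1,-0.22,-1.5],"yaw":0},{"jaw":1,"offset":[5.1,-0.22,-1.5],"yaw":0},{"jaw":1,"offset":[5.1,-0.22,0],"yaw":0},{"jaw":1,"offset":[5.1,-0.22,0],"yaw":0},{"jaw":1,"offset":[5.1,-0.22,0],"yaw":0},{"jaw":1,"offset":[5.1,-0.22,0],"yaw":0},{"jaw":1,"offset":[5.1,-0.22,0],"yaw":0},{"jaw":1,"offset":[5.1,-0.22,0],"yaw":0}]'; python3 - <<'E'
from h import *
im,p=settle(8);print(p)
crop(im,*proj('scene',(480,280,120)),50,6,"pics/i1.png")
E
```

```text
clock: 46.08
tool_pos: [462.8, 284.8, 226.9]
ee_rot: [-3.14, 0.001, 1.571]
wrist_force: [1.5, -0.1, -0.9]
width: 59.2
[463.1 283.8 227.2]
```

View pics/i1.png

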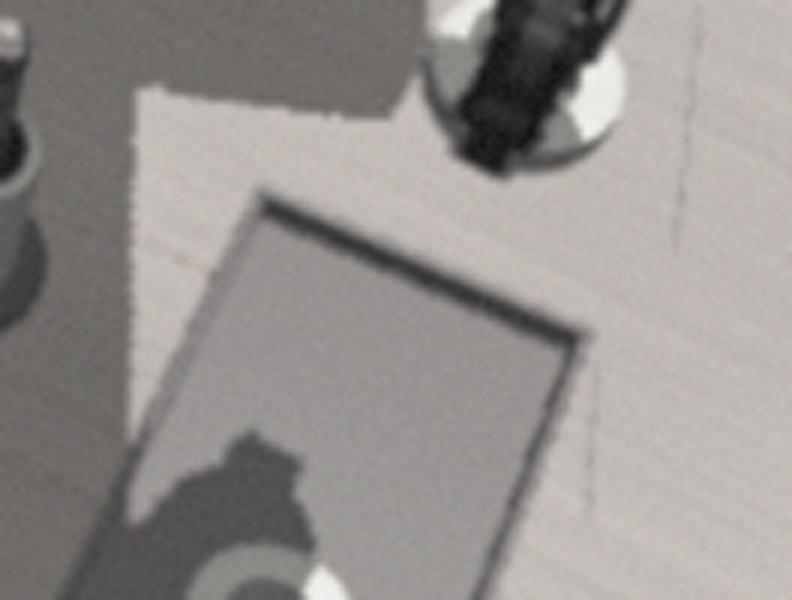

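```bash
python3 -m inch '[{"jaw":1,"offset":[0,0,5],"yaw":0},{"jaw":1,"offset":[0,0,5],"yaw":0},{"jaw":1,"offset":[0,0,5],"yaw":0},{"jaw":1,"offset":[0,0,4],"yaw":0},{"jaw":1,"offset":[0,0,1.5],"yaw":0},{"jaw":1,"offset":[0,0,0.8],"yaw":0},{"jaw":1,"offset":[0,0,0],"yaw":0},{"jaw":1,"offset":[0,0,0],"yaw":0}]'; python3 -m inch '[{"jaw":1,"offset":[0,0,0.2],"yaw":0},{"jaw":1,"offset":[0,0,0],"yaw":0},{"jaw":1,"offset":[0,0,0],"yaw":0}]'
```

```text
clock: 47.48
tool_pos: [465.2, 284.0, 16.8]
ee_rot: [3.139, -0.001, 1.571]
wrist_force: [-0.4, 0.8, -1.5]
width: 59.2
clock: 47.85
tool_pos: [463.8, 283.5, 13.4]
ee_rot: [3.141, 0.0, 1.571]
wrist_force: [-0.3, 0.6, 0.1]
width: 59.1
```

```bash
python3 -m inch '[{"jaw":1,"offset":[0,0,0.5],"yaw":0},{"jaw":1,"offset":[0,0,0.2],"yaw":0},{"jaw":1,"offset":[0,0,0],"yaw":0},{"jaw":1,"offset":[0,0,0],"yaw":0}]'; python3 -m inch '[{"jaw":1,"offset":[0,0,0.15],"yaw":0},{"jaw":1,"offset":[0,0,0],"yaw":0},{"jaw":1,"offset":[0,0,0],"yaw":0}]'
```

```text
clock: 48.35
tool_pos: [463.8, 283.4, 6.2]
ee_rot: [-3.142, 0.0, 1.571]
wrist_force: [-0.3, 0.2, -1.4]
width: 59.2
clock: 48.72
tool_pos: [463.8, 283.4, 4.8]
ee_rot: [3.142, 0.0, 1.571]
wrist_force: [0.8, -0.5, -2.3]
width: 59.6
```

```bash
python3 -m inch '[{"jaw":1,"offset":[0,0,0.1],"yaw":0},{"jaw":1,"offset":[0,0,0],"yaw":0},{"jaw":1,"offset":[0,0,0],"yaw":0}]'; python3 -m inch '[{"jaw":0.1,"offset":[0,0,0],"yaw":0},{"jaw":0.1,"offset":[0,0,0],"yaw":0},{"jaw":0,"offset":[0,0,0],"yaw":0},{"jaw":0,"offset":[0,0,0],"yaw":0},{"jaw":0,"offset":[0,0,-3],"yaw":0},{"jaw":0,"offset":[0,0,-5],"yaw":0},{"jaw":0,"offset":[0,0,-5],"yaw":0},{"jaw":0,"offset":[0,0,-5],"yaw":0}]'; python3 -m inch '[{"jaw":0,"offset":[-4,0,-2],"yaw":0},{"jaw":0,"offset":[-4,0,-2],"yaw":0},{"jaw":0,"offset":[-4,0,0],"yaw":0},{"jaw":0,"offset":[-4,0,0],"yaw":0},{"jaw":0,"offset":[-4,0,0],"yaw":0},{"jaw":0,"offset":[-4,0,0],"yaw":0},{"jaw":0,"offset":[0,0,0],"yaw":0}]'; python3 - <<'E'
from h import *
im,p=settle(6);print(p)
cv2.imwrite('pics/j1.png',im[:,:,::-1]); crop(im,370,240,75,4,"pics/j2.png"); crop(im,190,110,40,8,"pics/j3.png")
E
```

```text
clock: 49.1
tool_pos: [463.9, 283.5, 4.0]
ee_rot: [3.141, -0.0, 1.571]
wrist_force: [-0.7, -0.2, 1.2]
width: 59.5
clock: 50.1
tool_pos: [463.5, 283.4, 185.4]
ee_rot: [3.141, 0.0, 1.571]
wrist_force: [1.2, 0.8, -1.1]
width: 85.1
clock: 50.98
tool_pos: [463.7, 41.5, 223.8]
ee_rot: [3.142, 0.0, 1.567]
wrist_force: [0.6, 0.4, 0.1]
width: 85.0
[463.7  44.1 223.8]
```

View pics/j1.png

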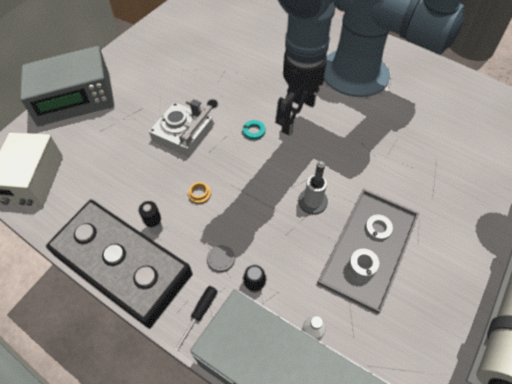

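View pics/j2.png

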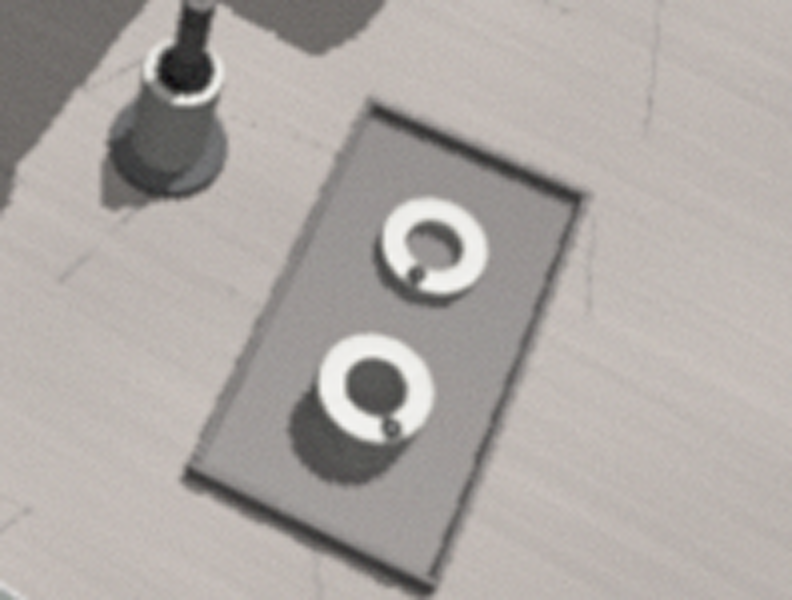

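View pics/j3.png

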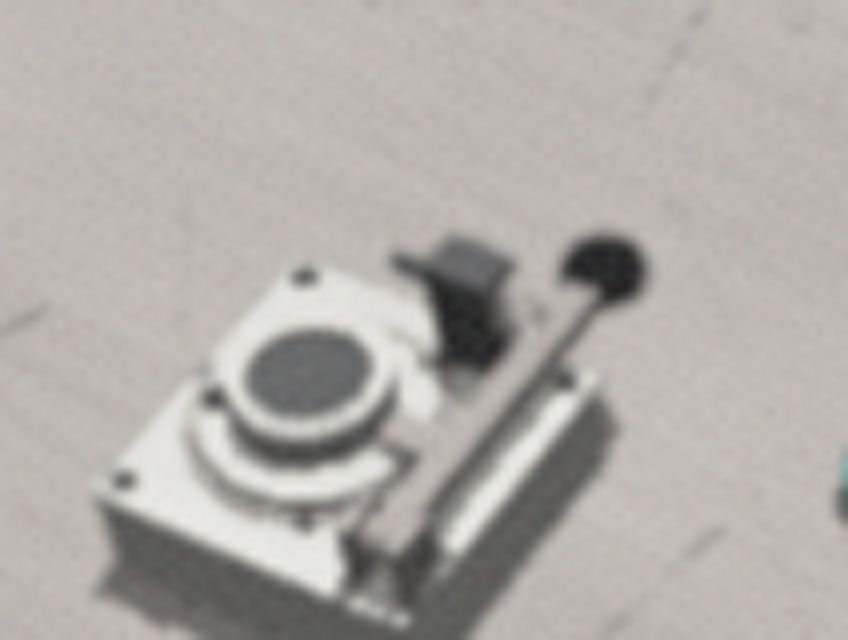

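Both rings lie flat in the tray with their marks up. The probe is in its stand, the lever is latched, the adapter is seated and the bystanders haven't moved. I'm handing in.

```bash
python3 -c "
from plant import manip
print(manip.finish_job())"
```

```text
the job is handed in; nothing more can be done
None
```

I carried out every step in the order asked and handed the job in at about 51 s of the 208 s allowed; it reports no verdict.

- **Lever:** I pressed it to its stop, about 26 N on the wrist, and it stayed down after release.
- **Spacers present:** Only two were there, spacer_1 (15 mm) and spacer_4 (44 mm).
- **Touches:** The order was adapter, spacer_1, spacer_4, adapter. Each was held for at least 0.75 s at about 1.7–2.2 N. Close-up pictures taken in contact showed the ball inside the mark each time.
- **Probe and tray:** The probe went back in its stand, and both rings were laid flat in the tray.
- **Disturbance:** After its touch, spacer_4 was found knocked about 40 mm aside while the arm was elsewhere. I re-measured it before grasping.

**Last pictures:** Lever down, adapter seated, probe upright in its stand, both rings flat in the tray with their marks up, bystanders apparently where they were, and the gripper clear of everything.

**Disagreements:**
- Camera and robot positions differed by about 1–3 mm, so I aimed the probe using the scene camera.
- The force noise of about 0.5–1 N made single readings at first contact inconclusive, so I confirmed contact with averaged readings and the picture.
- The finger opening read about 1.5 mm small on the probe handle and 1–3 mm small on the rings.

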